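Put the sharpening kit away after honing

TASK

Honing is done, so put the sharpening kit away: lay the waterstone, the block plane and the round puck stone each in the fitted tray cut to its outline, down flat on the tray's floor, and slide the diamond plate upright into the guides of its stand until it is seated on the bottom. Either way round will do. Set each thing down gently, never dropping it in, as stones chip, and do not knock over or shove aside the water sprayer and the oil bottle; leave everything let go and at rest.

Things in the scene. Friction and masses are not known exactly. Their poses are not given: they have to be found in the camera images.
- waterstone_mid (a point): Waterstone: loose flat rectangular block, 160 x 58 x 30 mm (x, y, z), two layers, grey below and pale above, 0.4 to 0.75 kg. Lies flat on the bench. This point is its centre, 15 mm above its underside; x along its length, z up.
- plane_mid (a point): Block plane: loose dark iron hand plane with brass cap and knob, sole on the bench. Outline 140 x 48 mm with half-round ends; parallel cheeks 48 mm apart, at least 28 mm high, along the middle 92 mm; highest part (brass cap) 45 mm. 0.5 to 0.75 kg. This point is on its middle, 20 mm above the sole; x along its length towards the knob, z up.
- puck_mid (a point): Puck stone: loose round sharpening stone, 64 mm across, 38 mm high, grey below and pale above, 0.25 kg. Lies flat. This point is its centre, 19 mm above its underside; z up.
- plate_mid (a point): Diamond plate: loose thin steel-faced plate, 150 mm long (x), 12 mm thick (y), 50 mm high (z), 0.4 kg, standing on its long edge on the bench. This point is its centre, 25 mm above its lower edge.
- stone_tray: Plywood tray 200 x 100 mm with a rectangular cut-out 172 x 70 mm, for the waterstone. Fixed, 18 mm thick; cut-out 12 mm deep, its black floor 6 mm above the bench. A 42 mm wide finger notch as deep as the cut-out runs across the middle along y, open at both sides. Origin: centre of the underside, z up, x along the tray. Waterstone's centre when home: z 21 mm.
- plane_tray: Plywood tray 190 x 96 mm with a cut-out 152 x 60 mm that has half-round ends, for the block plane. Fixed, 18 mm thick; cut-out 12 mm deep, its black floor 6 mm above the bench. A 42 mm wide finger notch as deep as the cut-out runs across the middle along y, open at both sides. Origin: centre of the underside, z up, x along the tray. Plane's listed point when home: z 26 mm.
- puck_tray: Plywood tray 116 x 106 mm with a round cut-out 76 mm across, for the puck stone. Fixed, 18 mm thick; cut-out 12 mm deep, its black floor 6 mm above the bench. A 42 mm wide finger notch as deep as the cut-out runs across the middle along y, open at both sides. Origin: centre of the underside, z up, x along the tray. Puck's centre when home: z 25 mm.
- plate_stand: Plywood stand, fixed: base 200 x 78 mm, 8 mm thick, and a post with a vertical guide channel at each end. The channels take the plate's ends: 15 mm wide in y and 158 mm between end walls up to z 36 mm, flaring to 26 mm and 169 mm at the top (z 47 mm). 122 mm between the posts is clear. Origin: centre of the underside, z up, x along the plate. Seated plate's centre: z 33 mm.
- water_bottle: Water sprayer: loose white bottle with a blue head, 54 mm across, 149 mm high, standing. Origin under its centre. Not part of the job: leave it standing where it is.
- oil_bottle: Honing oil bottle: loose small amber bottle, 36 mm across, 95 mm high, standing. Origin under its centre. Not part of the job: leave it standing where it is.
Mind the look-alikes: they are no part of the job. What is shaped like the part that bears puck_mid but blue or pink is not meant.

How it is judged:
By the outcome, as a careful person would: the job done as asked, in the order asked, and still so for the second after the job is handed in, with the robot touching nothing.
It also fails if it takes over 134 s, if anything falls off the work surface, if the arm or the gripper's body presses on something with over 40 N, if the wrist force passes 120 N, or if a joint passes its speed limit or range.

ROBOT

A 6-joint arm with a two-finger parallel gripper is mounted at the origin on the work surface. World frame = base frame: x ahead of the robot, y to its left, z up, the work surface at z = 0. Lengths are in m, angles in rad, forces in N, time in s.
With the tool pointing down it reaches from about 0.25 to 0.775 m from the base axis. Payload 4 kg.
Tool frame: the origin (TCP) lies on the centre line of the jaws, within the pads' length; the fingertips stand 25 mm ahead of it and the grasp point (between the pads) lies 6 mm ahead of it; z points along the fingers, y is the line along which they close (so a half turn about z gives the same grasp; the last joint's range is limited). The gripper opens to 94 mm and grips with 3 to 60 N. Pads are 16 mm wide; open, the fingers measure 119 mm over their backs; the gripper's body (75 mm by 177 mm) begins 78 mm behind the grasp point.
Start: joints at [-1.388, 0.087, 1.371, -0, 1.684, -0.103], TCP at [0.155, -0.528, 0.231] pointing down, gripper open.
Joint ranges: [-3.1, 3.1], [-0.76, 2.03], [0.27, 2.55], [-1.08, 4.22], [0.17, 2.65], [-2.57, 2.57]. Speed limits (rad/s): [2.79, 2.79, 3.14, 3.14, 3.14, 3.14].

INTERFACE

Orientations are given as [roll, pitch, yaw] about the fixed x, y, z axes, in that order (R = Rz(yaw) Ry(pitch) Rx(roll)).
In Python, from bench import robot, imaging gives the robot as it stands. The module is installed in compiled form; this text tells all that it offers.
- The arm moves only by the tool drive_tool, never from a script. Its argument "series" is a list of rows, each a list of 3 entries, a list of its own where there are three numbers: the finger opening in m, from 0 to 0.094, then the shift along the tool's x, y, z in m, then the turn, a rotation vector about the tool's x, y, z in rad. A call has 1 to 5 rows; each row is the pose to reach, as a shift and turn from the pose commanded when the call began, along the tool's axes at that moment; what a row does not reach only later rows make up. A row lasts 1/8 s, in which the tool goes at most 62.5 mm and 10.7 degrees, less where a joint would pass 70% of its speed; a pose out of reach is approached as far as the arm can. A call with a gripper value outside its range is refused whole. The fingers move at their own pace and stop on an object; the grip force is fixed at half the most. Time passes only in rows, so rows that repeat a pose let the fingers close. It gives the time, the measured TCP pose, the force, the opening and the grip force at its end, in the units of the state.
- robot.get_obs(): the state, without advancing time (a new reading comes with each control period).
- imaging.snapshot(name): name is "scene" or "top" or "wrist"; returns the picture (420x560x3 uint8, red, green, blue); there is no depth.
- imaging.get_calibration(name): a dict with "intrinsics" (3x3 intrinsics, pixels), "k1" (the pictures are not rectified: a ray, as slopes to the right and down, at radius r is drawn at 1 + k1 r^2 times it, then the intrinsics apply), "position" and "rotation" of the camera in the world. Camera axes: x right, y up, looking along -z (the intrinsics and any distortion apply to the point x, -y, -z); pixel columns grow to the right and rows downward; lengths in m; the calibration is good to about 2 mm. A picture is of the moment at which its call begins: read the wrist's pose just before it. get_calibration takes no time and is no camera call; for the wrist camera it gives the pose at the moment of the call.
- robot.close_job(): hands the job in; it is judged then, once.
The state is a dict: "time": time; "joint_positions": joint angles; "qvel": joint speeds; "joint_torque": joint torques, N m; "tool_pos": TCP position; "ee_rot": TCP orientation; "wrist_force": force on the tool from outside, world axes, zero at the start; "wrist_torque": the same for the moment, N m; "width": finger opening in m; "finger_force": force on a finger pad.
Only numpy, scipy, OpenCV 4.12 (cv2) and the standard library are available. Lean on these libraries where they do the work, as an engineer would, in place of code of your own. Each camera call takes 0.05 s, during which the arm holds its last target. There are 200 camera calls.

## Working session

There is one attempt and no reset: what is moved stays moved. The work goes in short steps, Python scripts to look and compute and a tool call to move; the robot and the scene stay as the last step left them, time stands still between calls to the robot, and variables do not carry over. Pictures are saved under pics/ and viewed, at most 14 in all, crops included, and the job is handed in when it is done.

Besides the shell and the picture viewer there is one more tool, called after "Emit:" by a JSON object that holds its "method" and its "body". drive_tool: Moves the arm, as the interface text tells. Its arguments: {"type":"object","properties":{"series":{"type":"array"}},"required":["series"]}

```bash
mkdir -p pics; cat > h.py <<'E'
import numpy as np, cv2
from bench import robot, imaging
def snap(n,f):
    im=imaging.snapshot(n); cv2.imwrite('pics/'+f,im[:,:,::-1]); return im
def w(n,uv,z,c=None):
    c=c or imaging.get_calibration(n); K=np.array(c['intrinsics']);k=c['k1']
    d=np.array([(uv[0]-K[0,2])/K[0,0],(uv[1]-K[1,2])/K[1,1]]); s=d.copy()
    for _ in range(20): s=d/(1+k*(s@s))
    r=np.array(c['rotation'])@np.array([s[0],-s[1],-1]); p=np.array(c['position'])
    return p+r*(z-p[2])/r[2]
E
python3 - <<'E'
from h import *
for n in('top','scene'):
    im=snap(n,n+'0.png'); c=imaging.get_calibration(n); print(n,c)
    if n=='top': cv2.imwrite('pics/top0b.png',cv2.resize(im[:,:,::-1],(784,588),interpolation=cv2.INTER_CUBIC))
o=robot.get_obs(); print(o)
E
```

```text
top {'intrinsics': array([[502.96561073,   0.        , 274.38824008],
       [  0.        , 502.96561073, 210.99828594],
       [  0.        ,   0.        ,   1.        ]]), 'k1': -0.028637376236784987, 'position': array([0.27805119, 0.02197981, 1.36360032]), 'rotation': array([ 0.18222583, -0.01666223, -1.57651752])}
scene {'intrinsics': array([[433.40214268,   0.        , 284.6562947 ],
       [  0.        , 433.40214268, 215.58078094],
       [  0.        ,   0.        ,   1.        ]]), 'k1': -0.1030978557044915, 'position': array([1.0754122 , 0.73359998, 0.69947808]), 'rotation': array([0.95268679, 0.00905558, 2.48248636])}
{'time': 0.1, 'joint_positions': array([-1.38810835e+00,  8.79015637e-02,  1.37208793e+00,  5.44104320e-06,
        1.68358802e+00, -1.03068398e-01]), 'qvel': array([ 0.00160778, -0.00099439, -0.0041442 , -0.00012154, -0.00049158,
       -0.00035623]), 'joint_torque': array([ 2.27401863e-03, -3.41253018e+01, -3.03300977e+01,  7.19701848e-02,
        3.04044667e-02, -1.00192215e-04]), 'tool_pos': array([ 0.15497   , -0.52726117,  0.22941769]), 'ee_rot': array([-3.13961888e+00, -2.09593224e-04,  2.85756772e-01]), 'wrist_force': array([ 0.0255881 , -0.02197464, -0.72300188]), 'wrist_torque': array([-0.01697638, -0.0055108 , -0.01710251]), 'finger_force': 0.0, 'width': 0.0939609378286292}
```

View pics/top0b.png

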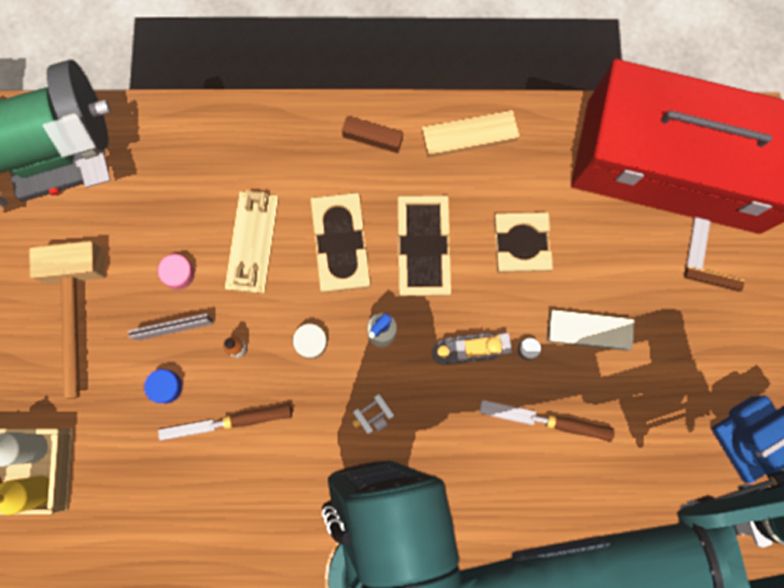

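View pics/scene0.png

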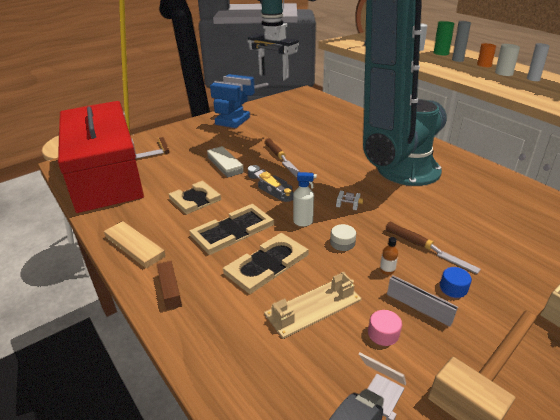

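The top view (784 px scale) shows the waterstone at (591,329) and the plane at (475,347), with a small white thing beside it at (530,347). There are three round candidates. White/grey at (310,340) fits the puck stone. Pink at (175,270) and blue at (163,386) are look-alikes. The plate is at (171,325), the stand at (252,242), the plane tray at (340,242), the stone tray at (424,245) and the puck tray at (524,242). The sprayer is at about (382,330) and the oil bottle at (235,345). I'll confirm these in enlarged crops.

```bash
sed -i "s/r=np.array(c\['rotation'\])@/r=R.from_euler('xyz',c['rotation']).as_matrix()@/; s/^import numpy.*/&\nfrom scipy.spatial.transform import Rotation as R/" h.py
python3 - <<'E'
from h import *
im=cv2.imread('pics/top0.png')
for f,(x0,y0,x1,y1) in {'cL.png':(85,130,285,280),'cR.png':(265,130,465,280)}.items():
    cv2.imwrite('pics/'+f,cv2.resize(im[y0:y1,x0:x1],None,fx=4,fy=4,interpolation=cv2.INTER_CUBIC))
E
```

```text
(no output)
```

View pics/cL.png

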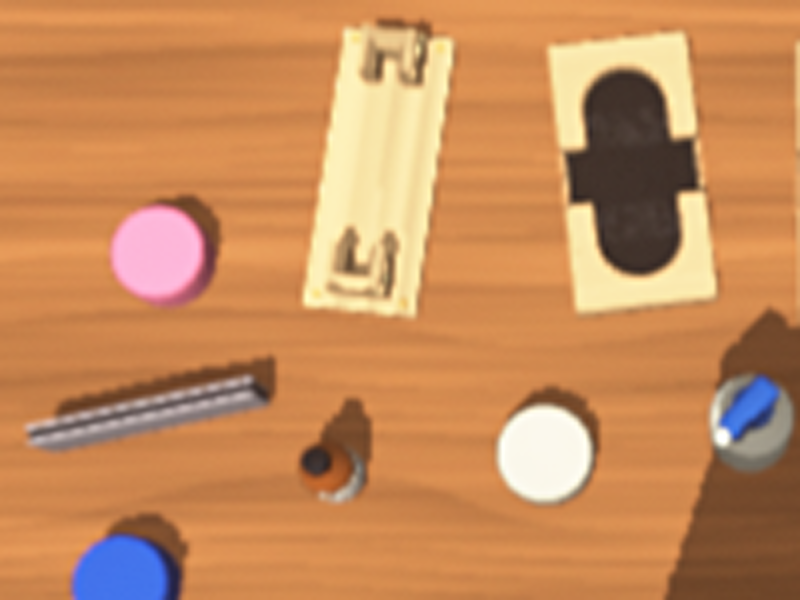

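View pics/cR.png

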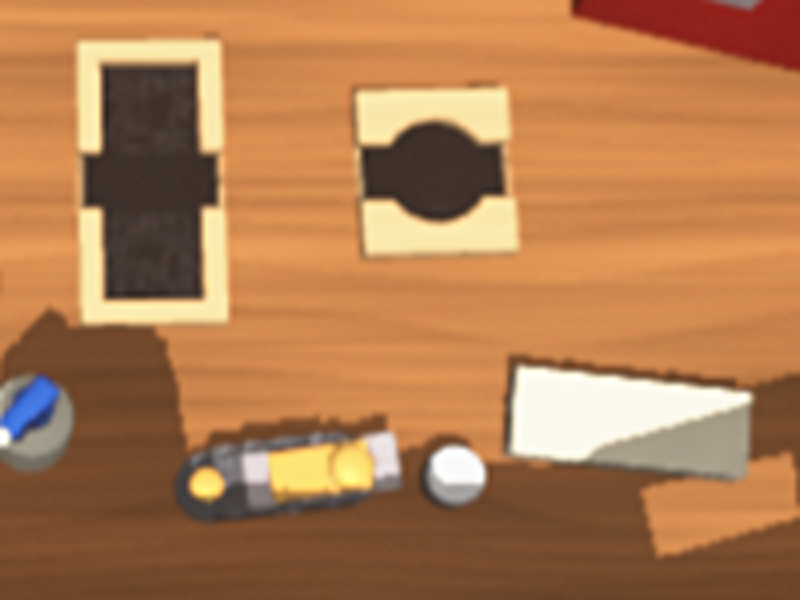

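The crops confirm the scene. The white puck is at cL (545,453) and is the only round pale one, with pink at (160,255) and blue at (120,580) excluded. A small white round thing stands near the plane's end at cR (455,475).

```bash
cat > m.py <<'E'
from h import *
def proj(n,p):
    c=imaging.get_calibration(n);q=R.from_euler('xyz',c['rotation']).as_matrix().T@(np.array(p)-c['position'])
    s=np.array([q[0],-q[1]])/-q[2]; s*=1+c['k1']*(s@s); K=c['intrinsics']; return s[0]*K[0,0]+K[0,2],s[1]*K[1,1]+K[1,2]
L=lambda u,v,z:w('top',(85+u/4-.4,130+v/4-.4),z)
Rr=lambda u,v,z:w('top',(265+u/4-.4,130+v/4-.4),z)
def quad(name,f,pts,z):
    P=np.array([f(u,v,z)[:2] for u,v in pts]); e=np.roll(P,-1,0)-P
    lens=np.linalg.norm(e,axis=1); i=0 if lens[0]+lens[2]>lens[1]+lens[3] else 1
    d=e[i]-e[i+2]
    print(name,P.mean(0).round(4),'len',lens.round(4),'yaw',round(np.degrees(np.arctan2(d[1],d[0]))%180,1))
quad('stone',Rr,[(515,364),(752,392),(745,478),(508,452)],.03)
quad('stonetray',Rr,[(78,42),(221,41),(229,321),(83,324)],.018)
quad('stonecut',Rr,[(103,64),(195,65),(203,298),(106,298)],.012)
quad('pucktray',Rr,[(354,88),(508,86),(519,248),(364,256)],.018)
print('pucktray hole',Rr(437,170,.012))
quad('planetray',L,[(549,47),(685,33),(717,297),(579,312)],.018)
quad('planecut',L,[(585,150-80),(664,140-75),(681,275-8),(600,280-8)],.012)
quad('stand',L,[(345,28),(454,40),(414,317),(303,304)],.008)
quad('plate',L,[(27,432),(250,377),(268,398),(40,448)],.05)
a=L(27,430,.05);b=L(250,378,.05);print('plate topfar edge',a,b,np.hypot(*(a-b)[:2]))
print('puck',L(545,453,.038)[:2],'d',(L(594,453,.038)-L(497,453,.038))[:2])
a=Rr(177,488,.02);b=Rr(400,460,.02);print('plane ends',a[:2],b[:2],(a+b)[:2]/2)
print('white',Rr(455,475,.0),Rr(455,475,.06))
print('proj white in scene',proj('scene',Rr(455,475,.0)),proj('scene',Rr(455,475,.06)))
print('oil base',L(335,480,.0),'oil top',L(316,460,.095));print('bottle',L(752,425,.08))
c=imaging.get_calibration('wrist');o=robot.get_obs();print(c,o['tool_pos'],o['ee_rot'])
T=R.from_euler('xyz',o['ee_rot']).as_matrix();print('cam in tool',T.T@(c['position']-o['tool_pos']),T.T@R.from_euler('xyz',c['rotation']).as_matrix())
E
python3 m.py
```

```text
stone [ 0.4571 -0.3993] len [0.1619 0.059  0.1606 0.0602] yaw 83.2
stonetray [ 0.6278 -0.0809] len [0.1002 0.1994 0.0996 0.2005] yaw 0.4
stonecut [ 0.6295 -0.0806] len [0.0646 0.1666 0.0666 0.1672] yaw 0.4
pucktray [ 0.6357 -0.2779] len [0.1083 0.1161 0.1076 0.1201] yaw 1.1
pucktray hole [ 0.63645202 -0.27968954  0.012     ]
planetray [0.6348 0.0849] len [0.0953 0.1895 0.0944 0.1896] yaw 6.8
planecut [0.6386 0.0852] len [0.0553 0.1451 0.0556 0.1448] yaw 4.7
stand [0.6379 0.261 ] len [0.0773 0.1993 0.0768 0.199 ] yaw 173.5
plate [0.4622 0.4017] len [0.1494 0.0187 0.1517 0.014 ] yaw 103.2
plate topfar edge [0.45161728 0.47964653 0.05      ] [0.4857725  0.33461139 0.05      ] 0.14900257829508495
puck [0.43690705 0.1406561 ] d [-0.00021418 -0.06409832]
plane ends [ 0.41461773 -0.09359092] [ 0.43282951 -0.24441413] [ 0.42372362 -0.16900253]
white [ 0.42466606 -0.2857646   0.        ] [ 0.41821483 -0.27222349  0.06      ]
proj white in scene (np.float64(252.3749273601823), np.float64(175.9400179927932)) (np.float64(255.55683910907769), np.float64(160.30906857778763))
oil base [0.42349709 0.28615199 0.        ] oil top [0.42608082 0.28014748 0.095     ]
bottle [0.44950536 0.00420897 0.08      ]
{'intrinsics': array([[318.17338847,   0.        , 281.10366734],
       [  0.        , 318.17338847, 207.98262116],
       [  0.        ,   0.        ,   1.        ]]), 'k1': -0.016981415630741226, 'position': array([ 0.23684189, -0.50353164,  0.38461501]), 'rotation': array([-0.2931851 ,  0.00204117, -1.28411219])} [ 0.15497    -0.52726117  0.22941769] [-3.13961888e+00 -2.09593224e-04  2.85756772e-01]
cam in tool [ 8.52733693e-02  4.78639099e-06 -1.55179772e-01] [[ 9.26931048e-04  9.57266677e-01  2.89205205e-01]
 [ 9.99999568e-01 -9.06868449e-04 -2.03370134e-04]
 [ 6.75916230e-05  2.89205269e-01 -9.57267104e-01]]
```

```bash
cat > go.py <<'E'
# usage: go.py x,y,z,psi_deg ...   prints shift/turn per leg
import sys; from h import *
o=robot.get_obs(); e=o['ee_rot']; p=np.array(o['tool_pos']); T=R.from_euler('xyz',e)
print('t',round(o['time'],2),'pos',p.round(4),'psi',np.degrees(e[2]).round(1),'tilt',np.degrees([abs(e[0])-np.pi,e[1]]).round(2),'w',round(o['width'],4),'F',np.round(o['wrist_force'],1),'q',np.round(o['joint_positions'],2))
for a in sys.argv[1:]:
    x,y,z,s=map(float,a.split(',')); G=R.from_euler('xyz',[np.pi,0,np.radians(s)])
    t=np.array([x,y,z]); print(a,'->',T.inv().apply(t-p).round(4),(T.inv()*G).as_rotvec().round(4)); p,T=t,G
E
python3 go.py .457,-.399,.2,83.2
```

```text
t 0.1 pos [ 0.155  -0.5273  0.2294] psi 16.4 tilt [-0.11 -0.01] w 0.094 F [ 0.  -0.  -0.7] q [-1.39  0.09  1.37  0.    1.68 -0.1 ]
.457,-.399,.2,83.2 -> [ 0.3259 -0.0379  0.0296] [-0.0016 -0.0013 -1.1664]
```

Emit:
{"method": "drive_tool", "body": {"series": [[0.094, [0.326, -0.038, 0.03], [-0.002, -0.001, -1.166]], [0.094, [0.326, -0.038, 0.03], [-0.002, -0.001, -1.166]], [0.094, [0.326, -0.038, 0.03], [-0.002, -0.001, -1.166]], [0.094, [0.326, -0.038, 0.03], [-0.002, -0.001, -1.166]], [0.094, [0.326, -0.038, 0.03], [-0.002, -0.001, -1.166]]]}}

```text
time: 0.72
tool_pos: [0.443, -0.4048, 0.2013]
ee_rot: [3.141, 0.001, 1.229]
wrist_force: [-0.9, -0.8, 0.3]
width: 0.0937
finger_force: 0.0
```

```bash
python3 go.py .457,-.399,.2,83.2
```

```text
t 0.72 pos [ 0.443  -0.4048  0.2013] psi 70.4 tilt [-0.02  0.08] w 0.0937 F [-0.9 -0.8  0.3] q [-0.83  0.21  1.3  -0.    1.64 -0.49]
.457,-.399,.2,83.2 -> [0.0102 0.0113 0.0013] [ 2.000e-04  1.400e-03 -2.227e-01]
```

Emit:
{"method": "drive_tool", "body": {"series": [[0.094, [0.005, 0.006, 0], [0, 0, -0.186]], [0.094, [0.005, 0.006, 0], [0, 0, -0.2]], [0.094, [0.005, 0.006, 0], [0, 0, -0.2]], [0.094, [0.005, 0.006, 0], [0, 0, -0.2]]]}}

```text
time: 1.23
tool_pos: [0.4479, -0.404, 0.2022]
ee_rot: [3.141, 0.002, 1.42]
wrist_force: [0.2, -0.2, 0.1]
width: 0.094
finger_force: 0.0
```

```bash
python3 - <<'E'
from h import *
c=imaging.get_calibration('wrist'); import pickle; pickle.dump(c,open('cw1','wb'))
im=snap('wrist','w1.png')
E
python3 go.py .457,-.399,.06,83.2
```

```text
t 1.27 pos [ 0.448  -0.404   0.2023] psi 81.4 tilt [-0.06  0.11] w 0.0945 F [ 0.1  0.  -0. ] q [-0.83  0.21  1.29 -0.    1.64 -0.68]
.457,-.399,.06,83.2 -> [0.0066 0.0081 0.1423] [ 0.0009  0.002  -0.0316]
```

View pics/w1.png

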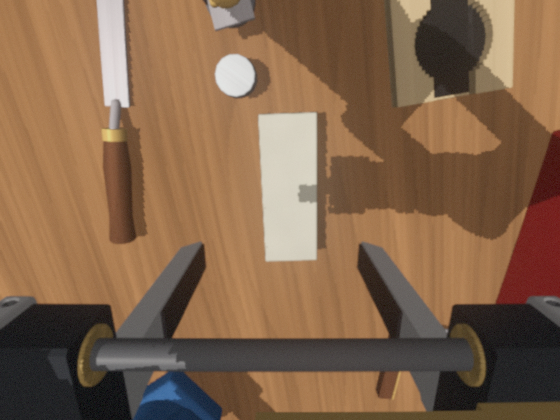

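The wrist view shows the waterstone's corners at (259,115), (316,112), (317,260) and (265,262). The small white cap at (235,75) is separate from the plane's end at (230,12), and part of the puck tray shows at top right.

```bash
cat > wm.py <<'E'
import pickle; from h import *
def quad(cf,pts,z):
    c=pickle.load(open(cf,'rb')); P=np.array([w('wrist',p,z,c)[:2] for p in pts]); e=np.roll(P,-1,0)-P
    l=np.linalg.norm(e,axis=1); i=0 if l[0]+l[2]>l[1]+l[3] else 1; d=e[i]-e[i+2]
    print(P.mean(0).round(4),'len',l.round(4),'yaw',round(np.degrees(np.arctan2(d[1],d[0]))%180,1))
E
python3 - <<'E'
from wm import *
quad('cw1',[(259,115),(316,112),(317,260),(265,262)],.03)
c=pickle.load(open('cw1','rb'));print('white',w('wrist',(235,75),.03,c),'puckhole',w('wrist',(450,38),.012,c))
E
```

```text
[ 0.4577 -0.4023] len [0.0563 0.1606 0.0589 0.1601] yaw 83.2
white [ 0.42269755 -0.28014602  0.03      ] puckhole [ 0.63608562 -0.27552764  0.012     ]
```

Emit:
{"method": "drive_tool", "body": {"series": [[0.094, [0.004, 0.008, 0.06], [0, 0, -0.031]], [0.094, [0.004, 0.008, 0.12], [0, 0, -0.031]], [0.094, [0.004, 0.008, 0.155], [0, 0, -0.031]], [0.094, [0.004, 0.008, 0.17], [0, 0, -0.031]], [0.094, [0.004, 0.008, 0.17], [0, 0, -0.031]]]}}

```text
time: 1.9
tool_pos: [0.457, -0.401, 0.0318]
ee_rot: [-3.142, 0.001, 1.453]
wrist_force: [0.4, -0.7, -0.5]
width: 0.0944
finger_force: 0.0
```

Emit:
{"method": "drive_tool", "body": {"series": [[0.04, [0, 0, 0], [0, 0, 0]], [0.04, [0, 0, 0], [0, 0, 0]], [0.04, [0, 0, 0], [0, 0, 0]], [0.04, [0, 0, 0], [0, 0, 0]], [0.04, [0, 0, 0], [0, 0, 0]]]}}

```text
time: 2.52
tool_pos: [0.4571, -0.401, 0.0327]
ee_rot: [3.141, 0.002, 1.454]
wrist_force: [-3.0, 0.0, 3.7]
width: 0.0578
finger_force: 30.0
```

Emit:
{"method": "drive_tool", "body": {"series": [[0.04, [0, 0, -0.02], [0, 0, 0]], [0.04, [0, 0, -0.05], [0, 0, 0]], [0.04, [0, 0, -0.09], [0, 0, 0]], [0.04, [0, 0, -0.12], [0, 0, 0]], [0.04, [0, 0, -0.12], [0, 0, 0]]]}}

```text
time: 3.15
tool_pos: [0.4587, -0.4018, 0.1555]
ee_rot: [3.135, 0.006, 1.454]
wrist_force: [-1.2, 0.1, -4.1]
width: 0.058
finger_force: 30.0
```

```bash
python3 go.py .54,-.24,.155,42 .6285,-.081,.155,0.4
```

```text
t 3.15 pos [ 0.4587 -0.4018  0.1555] psi 83.3 tilt [-0.35  0.33] w 0.058 F [-1.2  0.1 -4.1] q [-0.81  0.24  1.35 -0.    1.55 -0.7 ]
.54,-.24,.155,42 -> [ 1.701e-01  6.200e-02 -1.000e-04] [0.008  0.0033 0.7214]
.6285,-.081,.155,0.4 -> [ 0.1722 -0.0589 -0.    ] [-0.     -0.      0.7261]
```

Emit:
{"method": "drive_tool", "body": {"series": [[0.04, [0.04, 0.015, 0], [0, 0, 0.18]], [0.04, [0.08, 0.03, 0], [0, 0, 0.36]], [0.04, [0.13, 0.047, 0], [0, 0, 0.54]], [0.04, [0.17, 0.062, 0], [0, 0, 0.72]], [0.04, [0.17, 0.062, 0], [0, 0, 0.72]]]}}

```text
time: 3.78
tool_pos: [0.5388, -0.2352, 0.149]
ee_rot: [-3.138, 0.001, 0.739]
wrist_force: [-1.3, -0.2, -5.3]
width: 0.0576
finger_force: 30.0
```

Emit:
{"method": "drive_tool", "body": {"series": [[0.04, [0.04, -0.015, 0], [0, 0, 0.18]], [0.04, [0.08, -0.03, 0], [0, 0, 0.36]], [0.04, [0.13, -0.045, 0], [0, 0, 0.54]], [0.04, [0.172, -0.059, 0], [0, 0, 0.726]], [0.04, [0.172, -0.059, 0], [0, 0, 0.726]]]}}

```text
time: 4.4
tool_pos: [0.6269, -0.0775, 0.1491]
ee_rot: [3.141, 0.003, 0.013]
wrist_force: [-0.6, -1.0, -5.7]
width: 0.0577
finger_force: 30.0
```

```bash
python3 - <<'E'
from h import *
import pickle; imaging.snapshot('top'); c=imaging.get_calibration('wrist'); pickle.dump(c,open('cw2','wb'))
im=snap('wrist','w2.png')
E
python3 go.py .6285,-.081,.155,0.4
```

```text
t 4.5 pos [ 0.6259 -0.0805  0.1495] psi 0.6 tilt [-0.13  0.19] w 0.0576 F [ 0.9 -0.1 -5.3] q [-0.22  0.3   1.29 -0.    1.56  1.34]
.6285,-.081,.155,0.4 -> [ 0.0026  0.0005 -0.0055] [0.0022 0.0032 0.0032]
```

View pics/w2.png

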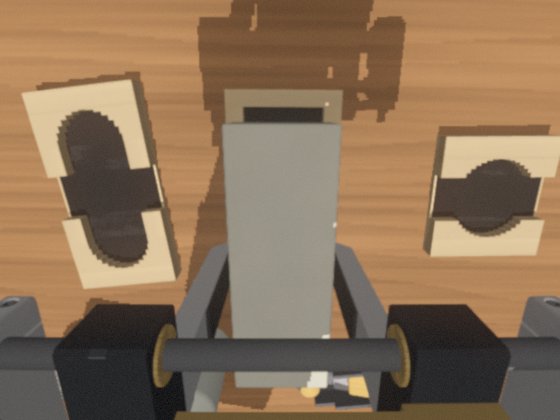

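The wrist view shows the held stone's top at (225,125), (338,124), (329,388) and (234,388). The stone tray's far corners are (225,91) and (340,91), with both other trays also in view.

```bash
python3 - <<'E'
from wm import *
quad('cw2',[(225,125),(338,124),(329,388),(234,388)],.147)
quad('cw2',[(27,96),(131,82),(177,280),(83,287)],.018)
quad('cw2',[(444,137),(553,137),(540,257),(428,254)],.018)
c=pickle.load(open('cw2','rb'))
for p in [(225,91),(340,91),(244,107),(323,107)]: print(w('wrist',p,.018,c).round(4))
print('puckhole rim',[w('wrist',p,.018,c).round(4)[:2] for p in [(500,158),(487,238)]])
E
```

```text
[ 0.6256 -0.0796] len [0.0541 0.1605 0.0597 0.1599] yaw 0.8
[0.6351 0.0838] len [0.0921 0.1885 0.098  0.1858] yaw 6.3
[ 0.6351 -0.2774] len [0.0986 0.1187 0.114  0.1133] yaw 5.0
[ 0.7275 -0.0308  0.018 ]
[ 0.7287 -0.1282  0.018 ]
[ 0.7147 -0.0466  0.018 ]
[ 0.7156 -0.1144  0.018 ]
puckhole rim [array([ 0.6742, -0.2773]), array([ 0.5962, -0.2811])]
```

Emit:
{"method": "drive_tool", "body": {"series": [[0.04, [0.0025, 0, 0.03], [0.002, 0.003, 0]], [0.04, [0.0025, 0, 0.06], [0.002, 0.003, 0]], [0.04, [0.0025, 0, 0.085], [0.002, 0.003, 0]], [0.04, [0.0025, 0, 0.098], [0.002, 0.003, 0]], [0.04, [0.0025, 0, 0.1], [0.002, 0.003, 0]]]}}

```text
time: 5.12
tool_pos: [0.6283, -0.0811, 0.0503]
ee_rot: [-3.141, -0.001, 0.007]
wrist_force: [0.0, 1.0, -4.6]
width: 0.058
finger_force: 30.0
```

Emit:
{"method": "drive_tool", "body": {"series": [[0.04, [0, 0, 0.002], [0, 0, 0]], [0.04, [0, 0, 0.004], [0, 0, 0]], [0.04, [0, 0, 0.006], [0, 0, 0]], [0.04, [0, 0, 0.008], [0, 0, 0]], [0.04, [0, 0, 0.008], [0, 0, 0]]]}}

```text
time: 5.75
tool_pos: [0.6292, -0.08, 0.0434]
ee_rot: [-3.141, -0.003, 0.008]
wrist_force: [-0.2, 0.8, -5.6]
width: 0.0576
finger_force: 30.0
```

Still free, about 5 mm above the floor.

Emit:
{"method": "drive_tool", "body": {"series": [[0.04, [0, 0, 0.001], [0, 0, 0]], [0.04, [0, 0, 0.002], [0, 0, 0]], [0.04, [0, 0, 0.003], [0, 0, 0]], [0.04, [0, 0, 0.004], [0, 0, 0]], [0.04, [0, 0, 0.004], [0, 0, 0]]]}}

```text
time: 6.38
tool_pos: [0.6293, -0.0801, 0.0394]
ee_rot: [-3.141, -0.003, 0.008]
wrist_force: [0.6, 0.6, -5.4]
width: 0.0579
finger_force: 30.0
```

Emit:
{"method": "drive_tool", "body": {"series": [[0.04, [0, 0, 0.0005], [0, 0, 0]], [0.04, [0, 0, 0.001], [0, 0, 0]], [0.04, [0, 0, 0.001], [0, 0, 0]]]}}

```text
time: 6.75
tool_pos: [0.6296, -0.0801, 0.039]
ee_rot: [-3.141, -0.004, 0.008]
wrist_force: [-0.5, -0.4, -3.4]
width: 0.0577
finger_force: 30.0
```

Emit:
{"method": "drive_tool", "body": {"series": [[0.04, [0, 0, 0.0007], [0, 0, 0]], [0.04, [0, 0, 0.0007], [0, 0, 0]], [0.07, [0, 0, 0.0007], [0, 0, 0]], [0.09, [0, 0, 0.0007], [0, 0, 0]], [0.09, [0, 0, 0.0007], [0, 0, 0]]]}}

```text
time: 7.38
tool_pos: [0.6298, -0.0802, 0.0382]
ee_rot: [-3.142, -0.005, 0.008]
wrist_force: [-0.7, 0.9, 0.4]
width: 0.0844
finger_force: 0.0
```

Emit:
{"method": "drive_tool", "body": {"series": [[0.09, [0, 0, -0.01], [0, 0, 0]], [0.09, [0, 0, -0.06], [0, 0, 0]], [0.094, [0, 0, -0.11], [0, 0, 0]], [0.094, [0, 0, -0.16], [0, 0, 0]], [0.094, [0, 0, -0.16], [0, 0, 0]]]}}

```text
time: 8.0
tool_pos: [0.6317, -0.0807, 0.2057]
ee_rot: [3.139, -0.017, 0.008]
wrist_force: [0.7, 0.2, 0.2]
width: 0.094
finger_force: 0.0
```

```bash
python3 go.py .52,-.17,.2,50 .42,-.169,.2,97
```

```text
t 8.0 pos [ 0.6317 -0.0807  0.2057] psi 0.5 tilt [-0.16 -0.95] w 0.094 F [0.7 0.2 0.2] q [-0.22  0.27  1.2   0.    1.65  1.35]
.52,-.17,.2,50 -> [-0.1125  0.0883  0.004 ] [ 0.0097 -0.0143 -0.8642]
.42,-.169,.2,97 -> [-0.0635 -0.0772 -0.    ] [-0.      0.     -0.8203]
```

Emit:
{"method": "drive_tool", "body": {"series": [[0.094, [-0.112, 0.088, 0.004], [0.01, -0.014, -0.864]], [0.094, [-0.112, 0.088, 0.004], [0.01, -0.014, -0.864]], [0.094, [-0.112, 0.088, 0.004], [0.01, -0.014, -0.864]], [0.094, [-0.112, 0.088, 0.004], [0.01, -0.014, -0.864]], [0.094, [-0.112, 0.088, 0.004], [0.01, -0.014, -0.864]]]}}

```text
time: 8.62
tool_pos: [0.5167, -0.1692, 0.1925]
ee_rot: [-3.128, 0.006, 0.876]
wrist_force: [0.8, 0.1, 0.1]
width: 0.094
finger_force: 0.0
```

Emit:
{"method": "drive_tool", "body": {"series": [[0.094, [-0.063, -0.077, 0], [0, 0, -0.82]], [0.094, [-0.063, -0.077, 0], [0, 0, -0.82]], [0.094, [-0.063, -0.077, 0], [0, 0, -0.82]], [0.094, [-0.063, -0.077, 0], [0, 0, -0.82]], [0.094, [-0.063, -0.077, 0], [0, 0, -0.82]]]}}

```text
time: 9.25
tool_pos: [0.4175, -0.1675, 0.1939]
ee_rot: [-3.128, -0.006, 1.695]
wrist_force: [-0.0, 0.5, -1.2]
width: 0.0942
finger_force: 0.0
```

```bash
python3 - <<'E'
from h import *
import pickle; imaging.snapshot('top'); c=imaging.get_calibration('wrist'); pickle.dump(c,open('cw3','wb'))
im=snap('wrist','w3.png'); cv2.imwrite('pics/w3c.png',cv2.resize(im[40:340,100:460,::-1],(720,600),interpolation=cv2.INTER_CUBIC))
E
python3 go.py .42,-.169,.2,97
```

```text
t 9.35 pos [ 0.4176 -0.1676  0.1939] psi 96.9 tilt [-0.78 -0.32] w 0.0937 F [-0.2  0.3  0.6] q [-0.51 -0.12  1.64 -0.    1.63 -0.63]
.42,-.169,.2,97 -> [-0.0017  0.0021 -0.0061] [-0.0137 -0.0057 -0.0009]
```

View pics/w3c.png

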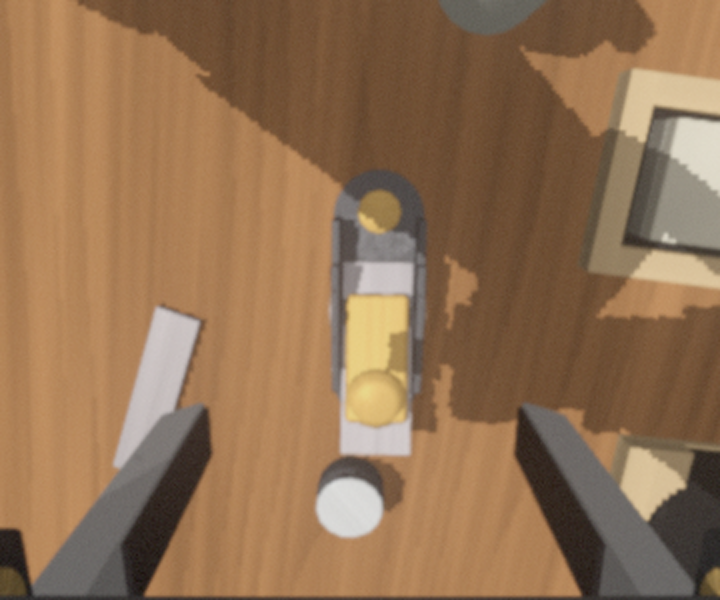

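The plane's round front end is at crop (380,170), its cheek edges are at columns 333 and 427, and the cheeks end near rows 215 and 390. The loose cap at (350,500) is clear of it.

```bash
python3 - <<'E'
from wm import *
c=pickle.load(open('cw3','rb')); f=lambda u,v,z:w('wrist',(100+u/2,40+v/2),z,c).round(4)[:2]
for n,u,v,z in [('front',380,170,.012),('front',380,170,.025),('Ltop',333,225,.028),('Lbot',333,388,.028),('Rtop',427,225,.028),('Rbot',419,390,.028),('rear',375,455,.035),('rear',375,455,.025),('cap',350,500,.04)]: print(n,z,f(u,v,z))
E
python3 go.py .42,-.167,.06,97
```

```text
front 0.012 [ 0.4155 -0.0942]
front 0.025 [ 0.4153 -0.0938]
Ltop 0.028 [ 0.3954 -0.1232]
Lbot 0.028 [ 0.4053 -0.21  ]
Rtop 0.028 [ 0.4422 -0.1172]
Rbot 0.028 [ 0.4515 -0.205 ]
rear 0.035 [ 0.4326 -0.2431]
rear 0.025 [ 0.4333 -0.2481]
cap 0.04 [ 0.4222 -0.2695]
t 9.35 pos [ 0.4176 -0.1676  0.1939] psi 96.9 tilt [-0.78 -0.32] w 0.0937 F [-0.2  0.3  0.6] q [-0.51 -0.12  1.64 -0.    1.63 -0.63]
.42,-.167,.06,97 -> [-0.0005  0.0043  0.1339] [-0.0137 -0.0057 -0.0009]
```

```bash
python3 go.py .4235,-.164,.1,96.5 .4235,-.164,.031,96.5
```

```text
t 9.35 pos [ 0.4176 -0.1676  0.1939] psi 96.9 tilt [-0.78 -0.32] w 0.0937 F [-0.2  0.3  0.6] q [-0.51 -0.12  1.64 -0.    1.63 -0.63]
.4235,-.164,.1,96.5 -> [0.0023 0.0076 0.0938] [-0.0137 -0.0056  0.0078]
.4235,-.164,.031,96.5 -> [ 0.    -0.     0.069] [0. 0. 0.]
```

Emit:
{"method": "drive_tool", "body": {"series": [[0.094, [0.002, 0.008, 0.05], [-0.014, -0.006, 0.008]], [0.094, [0.002, 0.008, 0.094], [-0.014, -0.006, 0.008]], [0.094, [0.002, 0.008, 0.094], [-0.014, -0.006, 0.008]], [0.094, [0.002, 0.008, 0.094], [-0.014, -0.006, 0.008]]]}}

```text
time: 9.85
tool_pos: [0.4254, -0.165, 0.1021]
ee_rot: [3.138, 0.002, 1.684]
wrist_force: [-0.3, 0.5, 0.8]
width: 0.0946
finger_force: 0.0
```

Emit:
{"method": "drive_tool", "body": {"series": [[0.094, [0, 0, 0.03], [0, 0, 0]], [0.094, [0, 0, 0.055], [0, 0, 0]], [0.094, [0, 0, 0.068], [0, 0, 0]], [0.094, [0, 0, 0.068], [0, 0, 0]]]}}

```text
time: 10.35
tool_pos: [0.4252, -0.1649, 0.0334]
ee_rot: [3.139, 0.002, 1.684]
wrist_force: [0.8, -0.0, 0.0]
width: 0.0941
finger_force: 0.0
```

Emit:
{"method": "drive_tool", "body": {"series": [[0.03, [0, 0, 0], [0, 0, 0]], [0.03, [0, 0, 0], [0, 0, 0]], [0.03, [0, 0, 0], [0, 0, 0]], [0.03, [0, 0, 0], [0, 0, 0]], [0.03, [0, 0, 0], [0, 0, 0]]]}}

```text
time: 10.98
tool_pos: [0.4228, -0.1648, 0.0326]
ee_rot: [-3.138, 0.001, 1.685]
wrist_force: [-3.0, -0.4, 10.0]
width: 0.0474
finger_force: 30.4
```

Emit:
{"method": "drive_tool", "body": {"series": [[0.03, [0, 0, -0.005], [0, 0, 0]], [0.03, [0, 0, -0.03], [0, 0, 0]], [0.03, [0, 0, -0.07], [0, 0, 0]], [0.03, [0, 0, -0.12], [0, 0, 0]], [0.03, [0, 0, -0.13], [0, 0, 0]]]}}

```text
time: 11.6
tool_pos: [0.4263, -0.1652, 0.1655]
ee_rot: [3.134, 0.005, 1.684]
wrist_force: [-0.3, -0.1, -7.2]
width: 0.0481
finger_force: 30.0
```

Emit:
{"method": "drive_tool", "body": {"series": [[0.03, [0, 0, -0.03], [0, 0, 0]], [0.03, [0, 0, -0.04], [0, 0, 0]], [0.03, [0, 0, -0.04], [0, 0, 0]]]}}

```text
time: 11.98
tool_pos: [0.4243, -0.1643, 0.2014]
ee_rot: [3.141, 0.0, 1.684]
wrist_force: [-0.0, 0.5, -5.8]
width: 0.048
finger_force: 30.0
```

```bash
python3 go.py .57,-.1,.2,52 .635,.085,.2,6.6
```

```text
t 11.97 pos [ 0.4243 -0.1643  0.2014] psi 96.5 tilt [-0.03  0.02] w 0.048 F [-0.   0.5 -5.8] q [-0.49 -0.12  1.63 -0.    1.63 -0.61]
.57,-.1,.2,52 -> [0.0474 0.1521 0.0015] [6.000e-04 2.000e-04 7.768e-01]
.635,.085,.2,6.6 -> [ 0.1858 -0.0627 -0.    ] [ 0.     -0.      0.7924]
```

Emit:
{"method": "drive_tool", "body": {"series": [[0.03, [0.01, 0.035, 0], [0, 0, 0.17]], [0.03, [0.02, 0.075, 0], [0, 0, 0.35]], [0.03, [0.033, 0.115, 0], [0, 0, 0.53]], [0.03, [0.047, 0.152, 0], [0, 0, 0.7]], [0.03, [0.047, 0.152, 0], [0, 0, 0.777]]]}}

```text
time: 12.6
tool_pos: [0.5712, -0.0986, 0.1988]
ee_rot: [-3.138, 0.001, 0.907]
wrist_force: [-0.7, 0.3, -5.0]
width: 0.0478
finger_force: 30.0
```

Emit:
{"method": "drive_tool", "body": {"series": [[0.03, [0.04, -0.013, 0], [0, 0, 0.17]], [0.03, [0.09, -0.03, 0], [0, 0, 0.35]], [0.03, [0.14, -0.047, 0], [0, 0, 0.53]], [0.03, [0.175, -0.06, 0], [0, 0, 0.7]], [0.03, [0.186, -0.063, 0], [0, 0, 0.792]]]}}

```text
time: 13.22
tool_pos: [0.6345, 0.0877, 0.1988]
ee_rot: [-3.142, 0.004, 0.115]
wrist_force: [0.3, -0.8, -6.3]
width: 0.0478
finger_force: 30.0
```

```bash
python3 - <<'E'
from h import *
import pickle; imaging.snapshot('top'); imaging.snapshot('top'); c=imaging.get_calibration('wrist'); pickle.dump(c,open('cw4','wb'))
im=snap('wrist','w4.png')
E
python3 go.py .635,.0845,.1,6.6
```

```text
t 13.38 pos [0.6343 0.0853 0.1996] psi 6.8 tilt [-0.08  0.19] w 0.0477 F [-0.3  0.1 -6.3] q [ 0.05  0.3   1.19 -0.    1.66  1.5 ]
.635,.0845,.1,6.6 -> [0.001  0.0007 0.0996] [0.0013 0.0032 0.0029]
```

View pics/w4.png

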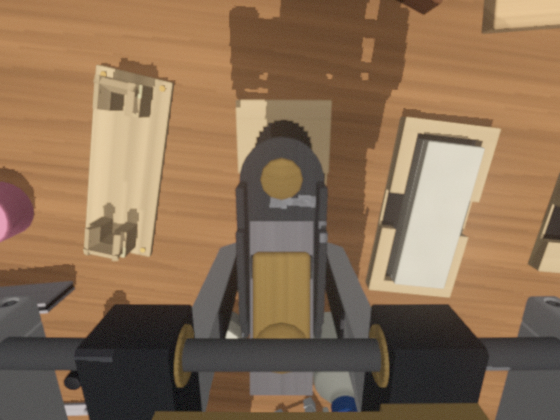

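The waterstone lies in its tray. The plane tray's far corners are (236,101) and (331,101), and the plane's nose is at (281,138). The stand's corners are (98,66), (172,83), (152,255) and (84,246).

```bash
python3 - <<'E'
from wm import *
c=pickle.load(open('cw4','rb'))
a=w('wrist',(236,101),.018,c);b=w('wrist',(331,101),.018,c);m=(a+b)/2;d=np.array([(a-b)[1],-(a-b)[0]])/np.hypot(*(a-b)[:2])
print('tray far',a,b,np.degrees(np.arctan2(d[1],d[0])),'center',m[:2]-d*.095)
for z in(.179,.192): print('nose',w('wrist',(281,138),z,c))
for z in(.195,): print('cheeks',w('wrist',(240,200),z,c),w('wrist',(327,200),z,c))
quad('cw4',[(98,66),(172,83),(152,255),(84,246)],.008)
E
```

```text
tray far [0.72365855 0.14272541 0.018     ] [0.73498389 0.04807393 0.018     ] 6.823179164502956 center [0.63499405 0.08411313]
nose [0.70564134 0.09512655 0.179     ]
nose [0.70667802 0.09525237 0.192     ]
cheeks [0.67308807 0.11265842 0.195     ] [0.67844029 0.06784447 0.195     ]
[0.6382 0.2592] len [0.0753 0.1967 0.0808 0.2031] yaw 173.4
```

Emit:
{"method": "drive_tool", "body": {"series": [[0.03, [0, 0.001, 0.04], [0.001, 0.003, 0.002]], [0.03, [0, 0.001, 0.08], [0.001, 0.003, 0.002]], [0.03, [0, 0.001, 0.115], [0.001, 0.003, 0.002]], [0.03, [0, 0.001, 0.14], [0.001, 0.003, 0.002]], [0.03, [0, 0.001, 0.147], [0.001, 0.003, 0.002]]]}}

```text
time: 14.0
tool_pos: [0.6329, 0.0823, 0.052]
ee_rot: [3.141, 0.003, 0.113]
wrist_force: [-0.2, 0.4, -5.5]
width: 0.0478
finger_force: 30.0
```

Emit:
{"method": "drive_tool", "body": {"series": [[0.03, [0, 0, 0.002], [0, 0, 0]], [0.03, [0, 0, 0.004], [0, 0, 0]], [0.03, [0, 0, 0.006], [0, 0, 0]], [0.03, [0, 0, 0.008], [0, 0, 0]], [0.03, [0, 0, 0.008], [0, 0, 0]]]}}

```text
time: 14.62
tool_pos: [0.6354, 0.0837, 0.0478]
ee_rot: [3.141, -0.004, 0.113]
wrist_force: [0.4, 0.1, -6.6]
width: 0.0477
finger_force: 30.0
```

Emit:
{"method": "drive_tool", "body": {"series": [[0.03, [0, 0, 0.002], [0, 0, 0]], [0.03, [0, 0, 0.004], [0, 0, 0]], [0.03, [0, 0, 0.006], [0, 0, 0]], [0.03, [0, 0, 0.007], [0, 0, 0]], [0.03, [0, 0, 0.007], [0, 0, 0]]]}}

```text
time: 15.25
tool_pos: [0.6354, 0.0836, 0.0406]
ee_rot: [3.141, -0.004, 0.113]
wrist_force: [1.0, -0.0, -5.7]
width: 0.0479
finger_force: 30.0
```

Emit:
{"method": "drive_tool", "body": {"series": [[0.03, [0, 0, 0.0005], [0, 0, 0]], [0.03, [0, 0, 0.001], [0, 0, 0]], [0.03, [0, 0, 0.001], [0, 0, 0]]]}}

```text
time: 15.62
tool_pos: [0.6355, 0.0837, 0.0397]
ee_rot: [3.141, -0.005, 0.113]
wrist_force: [0.2, -1.6, -4.7]
width: 0.048
finger_force: 30.0
```

Emit:
{"method": "drive_tool", "body": {"series": [[0.03, [0, 0, 0.0005], [0, -0.004, 0]], [0.03, [0, 0, 0.001], [0, -0.004, 0]], [0.03, [0, 0, 0.001], [0, -0.004, 0]]]}}

```text
time: 16.0
tool_pos: [0.6356, 0.0837, 0.0389]
ee_rot: [3.141, -0.001, 0.113]
wrist_force: [0.4, 0.1, -5.7]
width: 0.0477
finger_force: 30.0
```

Emit:
{"method": "drive_tool", "body": {"series": [[0.03, [0, 0, 0.0005], [0, 0, 0]], [0.03, [0, 0, 0.001], [0, 0, 0]], [0.03, [0, 0, 0.001], [0, 0, 0]]]}}

```text
time: 16.38
tool_pos: [0.6357, 0.0837, 0.0388]
ee_rot: [3.141, -0.001, 0.113]
wrist_force: [-2.3, -0.1, 1.0]
width: 0.0476
finger_force: 30.0
```

Emit:
{"method": "drive_tool", "body": {"series": [[0.03, [0, 0, 0.0003], [0, 0, 0]], [0.06, [0, 0, 0.0003], [0, 0, 0]], [0.085, [0, 0, 0.0003], [0, 0, 0]], [0.085, [0, 0, 0.0003], [0, 0, 0]], [0.085, [0, 0, 0.0003], [0, 0, 0]]]}}

```text
time: 17.0
tool_pos: [0.6356, 0.0837, 0.0374]
ee_rot: [3.141, -0.001, 0.113]
wrist_force: [0.6, 0.6, 0.2]
width: 0.0832
finger_force: 0.0
```

Emit:
{"method": "drive_tool", "body": {"series": [[0.085, [0, 0, -0.01], [0, 0, 0]], [0.09, [0, 0, -0.06], [0, 0, 0]], [0.094, [0, 0, -0.11], [0, 0, 0]], [0.094, [0, 0, -0.16], [0, 0, 0]], [0.094, [0, 0, -0.16], [0, 0, 0]]]}}

```text
time: 17.62
tool_pos: [0.6382, 0.0838, 0.2051]
ee_rot: [3.14, -0.014, 0.113]
wrist_force: [0.1, 0.8, -0.1]
width: 0.0941
finger_force: 0.0
```

Emit:
{"method": "drive_tool", "body": {"series": [[0.094, [0, 0, 0], [0, 0, 0]]]}}

```text
time: 17.75
tool_pos: [0.6352, 0.0837, 0.1973]
ee_rot: [3.141, -0.0, 0.113]
wrist_force: [-0.0, -0.3, -0.5]
width: 0.0941
finger_force: 0.0
```

```bash
python3 go.py .53,.12,.2,45 .437,.13,.2,80
```

```text
t 17.75 pos [0.6352 0.0837 0.1973] psi 6.5 tilt [-0.01 -0.02] w 0.0941 F [-0.  -0.3 -0.5] q [ 0.04  0.3   1.19 -0.    1.65  1.5 ]
.53,.12,.2,45 -> [-0.1004 -0.048  -0.0028] [ 4.000e-04 -3.000e-04 -6.721e-01]
.437,.13,.2,80 -> [-0.0587 -0.0728 -0.    ] [ 0.      0.     -0.6109]
```

Emit:
{"method": "drive_tool", "body": {"series": [[0.094, [-0.1, -0.048, -0.003], [0, 0, -0.672]], [0.094, [-0.1, -0.048, -0.003], [0, 0, -0.672]], [0.094, [-0.1, -0.048, -0.003], [0, 0, -0.672]], [0.094, [-0.1, -0.048, -0.003], [0, 0, -0.672]]]}}

```text
time: 18.25
tool_pos: [0.5287, 0.1203, 0.1977]
ee_rot: [-3.139, 0.004, 0.79]
wrist_force: [0.7, 0.7, 1.1]
width: 0.0939
finger_force: 0.0
```

Emit:
{"method": "drive_tool", "body": {"series": [[0.094, [-0.059, -0.073, 0], [0, 0, -0.611]], [0.094, [-0.059, -0.073, 0], [0, 0, -0.611]], [0.094, [-0.059, -0.073, 0], [0, 0, -0.611]], [0.094, [-0.059, -0.073, 0], [0, 0, -0.611]], [0.094, [-0.059, -0.073, 0], [0, 0, -0.611]]]}}

```text
time: 18.88
tool_pos: [0.4361, 0.1298, 0.1981]
ee_rot: [-3.138, 0.001, 1.396]
wrist_force: [-0.4, 0.0, -0.0]
width: 0.0941
finger_force: 0.0
```

```bash
python3 - <<'E'
from h import *
import pickle; imaging.snapshot('top'); c=imaging.get_calibration('wrist'); pickle.dump(c,open('cw5','wb'))
im=snap('wrist','w5.png')
E
python3 go.py .437,.1405,.1,80
```

```text
t 18.98 pos [0.4366 0.1298 0.1988] psi 80.0 tilt [-0.12  0.06] w 0.0941 F [-0.4 -0.8  0.6] q [ 0.16 -0.12  1.63 -0.    1.63  0.34]
.437,.1405,.1,80 -> [ 0.0107 -0.0013  0.0988] [-0.0022  0.0011 -0.0008]
```

View pics/w5.png

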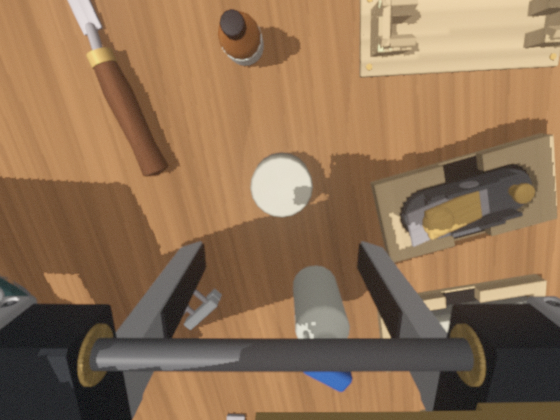

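The puck stone's top centre is at (281,186). The plane is lying in its tray, and the sprayer is behind the hand.

```bash
python3 - <<'E'
from wm import *
c=pickle.load(open('cw5','rb'))
print(w('wrist',(281,186),.038,c),[np.hypot(*(w('wrist',a,.038,c)-w('wrist',b,.038,c))[:2]) for a,b in [((250,186),(312,186)),((281,155),(281,217))]])
E
python3 go.py .437,.1405,.1,80
```

```text
[0.43860173 0.14238322 0.038     ] [np.float64(0.06294287743695244), np.float64(0.06448332176349592)]
t 18.98 pos [0.4366 0.1298 0.1988] psi 80.0 tilt [-0.12  0.06] w 0.0941 F [-0.4 -0.8  0.6] q [ 0.16 -0.12  1.63 -0.    1.63  0.34]
.437,.1405,.1,80 -> [ 0.0107 -0.0013  0.0988] [-0.0022  0.0011 -0.0008]
```

Emit:
{"method": "drive_tool", "body": {"series": [[0.094, [0.012, 0, 0.05], [-0.002, 0.001, 0]], [0.094, [0.012, 0, 0.11], [-0.002, 0.001, 0]], [0.094, [0.012, 0, 0.15], [-0.002, 0.001, 0]], [0.094, [0.012, 0, 0.165], [-0.002, 0.001, 0]], [0.094, [0.012, 0, 0.165], [-0.002, 0.001, 0]]]}}

```text
time: 19.6
tool_pos: [0.4391, 0.1417, 0.0348]
ee_rot: [3.141, -0.0, 1.396]
wrist_force: [0.6, -0.2, -0.1]
width: 0.0941
finger_force: 0.0
```

Emit:
{"method": "drive_tool", "body": {"series": [[0.05, [0, 0, 0], [0, 0, 0]], [0.05, [0, 0, 0], [0, 0, 0]], [0.05, [0, 0, 0], [0, 0, 0]], [0.05, [0, 0, 0], [0, 0, 0]]]}}

```text
time: 20.1
tool_pos: [0.4391, 0.1421, 0.0363]
ee_rot: [3.14, -0.002, 1.396]
wrist_force: [-4.1, 0.6, 5.9]
width: 0.0639
finger_force: 30.0
```

Emit:
{"method": "drive_tool", "body": {"series": [[0.05, [0, 0, -0.005], [0, 0, 0]], [0.05, [0, 0, -0.04], [0, 0, 0]], [0.05, [0, 0, -0.09], [0, 0, 0]], [0.05, [0, 0, -0.14], [0, 0, 0]], [0.05, [0, 0, -0.17], [0, 0, 0]]]}}

```text
time: 20.72
tool_pos: [0.4399, 0.1417, 0.2081]
ee_rot: [3.135, -0.002, 1.396]
wrist_force: [0.7, 0.2, -3.6]
width: 0.0633
finger_force: 30.0
```

Emit:
{"method": "drive_tool", "body": {"series": [[0.05, [0, 0, 0], [0, 0, 0]], [0.05, [0, 0, 0], [0, 0, 0]]]}}

```text
time: 20.98
tool_pos: [0.4382, 0.1414, 0.2033]
ee_rot: [-3.141, 0.0, 1.396]
wrist_force: [0.1, -0.3, -3.0]
width: 0.0634
finger_force: 30.0
```

```bash
python3 go.py .56,.1,.22,50 .62,-.12,.22,20 .636,-.278,.2,2.5
```

```text
t 20.98 pos [0.4382 0.1414 0.2033] psi 80.0 tilt [-0.01  0.02] w 0.0634 F [ 0.1 -0.3 -3. ] q [ 0.19 -0.11  1.62 -0.    1.63  0.36]
.56,.1,.22,50 -> [-0.0196  0.1272 -0.0167] [-1.000e-04  4.000e-04  5.236e-01]
.62,-.12,.22,20 -> [-0.13    0.1874  0.    ] [ 0.     -0.      0.5236]
.636,-.278,.2,2.5 -> [-0.039   0.1539  0.02  ] [-0.     -0.      0.3054]
```

Emit:
{"method": "drive_tool", "body": {"series": [[0.05, [-0.005, 0.03, -0.008], [0, 0, 0.13]], [0.05, [-0.01, 0.07, -0.015], [0, 0, 0.3]], [0.05, [-0.02, 0.11, -0.017], [0, 0, 0.45]], [0.05, [-0.02, 0.127, -0.017], [0, 0, 0.524]]]}}

```text
time: 21.48
tool_pos: [0.5612, 0.0986, 0.219]
ee_rot: [-3.14, 0.002, 0.868]
wrist_force: [-0.3, -0.2, -2.5]
width: 0.0633
finger_force: 30.0
```

Emit:
{"method": "drive_tool", "body": {"series": [[0.05, [-0.025, 0.037, 0], [0, 0, 0.1]], [0.05, [-0.055, 0.08, 0], [0, 0, 0.22]], [0.05, [-0.085, 0.125, 0], [0, 0, 0.34]], [0.05, [-0.115, 0.165, 0], [0, 0, 0.46]], [0.05, [-0.13, 0.187, 0], [0, 0, 0.524]]]}}

```text
time: 22.1
tool_pos: [0.6194, -0.122, 0.2191]
ee_rot: [-3.139, 0.002, 0.344]
wrist_force: [-0.6, -0.5, -2.8]
width: 0.0635
finger_force: 30.0
```

Emit:
{"method": "drive_tool", "body": {"series": [[0.05, [-0.01, 0.04, 0.005], [0, 0, 0.08]], [0.05, [-0.02, 0.08, 0.01], [0, 0, 0.16]], [0.05, [-0.03, 0.12, 0.015], [0, 0, 0.24]], [0.05, [-0.039, 0.154, 0.02], [0, 0, 0.305]], [0.05, [-0.039, 0.154, 0.02], [0, 0, 0.305]]]}}

```text
time: 22.72
tool_pos: [0.6352, -0.2795, 0.1991]
ee_rot: [-3.139, 0.002, 0.041]
wrist_force: [0.2, 0.4, -2.3]
width: 0.0635
finger_force: 30.0
```

```bash
python3 - <<'E'
from h import *
import pickle; imaging.snapshot('top'); imaging.snapshot('top'); c=imaging.get_calibration('wrist'); pickle.dump(c,open('cw6','wb'))
im=snap('wrist','w6.png')
E
python3 go.py .636,-.278,.2,2.5
```

```text
t 22.88 pos [ 0.6361 -0.2764  0.2017] psi 2.6 tilt [-0.13 -0.08] w 0.0632 F [ 0.5 -0.  -1.3] q [-0.49  0.42  1.02  0.    1.7   1.03]
.636,-.278,.2,2.5 -> [-0.0002  0.0016  0.0016] [-0.0023 -0.0014  0.0014]
```

View pics/w6.png

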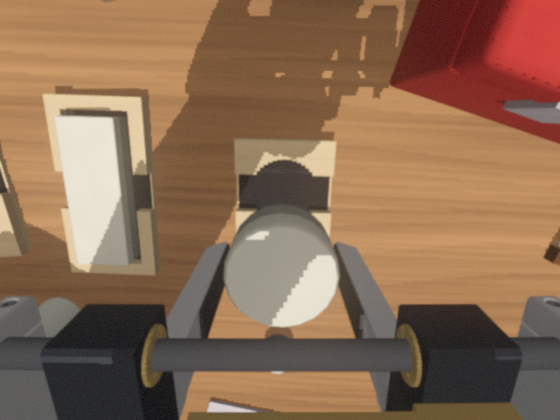

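The puck tray's far corners are (236,140) and (335,141), the hole's far rim is at (287,160), and the held puck's top centre is about (284,268). The red toolbox is at upper right, so I'll check clearance for the hand.

```bash
python3 - <<'E'
from wm import *
c=pickle.load(open('cw6','rb'))
a=w('wrist',(236,140),.018,c);b=w('wrist',(335,141),.018,c);m=(a+b)/2;d=np.array([(a-b)[1],-(a-b)[0]])/np.hypot(*(a-b)[:2])
print('far',a,b,np.hypot(*(a-b)[:2]),np.degrees(np.arctan2(d[1],d[0])),'center',m[:2]-d*.058)
print('rim',w('wrist',(287,160),.018,c)-[.038,0,0],'puck',w('wrist',(284,268),.204,c))
for z in(0,.1,.2): print('toolbox',z,w('wrist',(393,85),z,c),w('wrist',(418,0),z,c),w('top',(572/1.4,187/1.4),z),w('top',(615/1.4,62/1.4),z))
E
python3 go.py .6355,-.278,.06,2.5
```

```text
far [ 0.69098394 -0.22656177  0.018     ] [ 0.6946616  -0.32987556  0.018     ] 0.10337922210367312 2.0386935668161126 center [ 0.63485948 -0.28028198]
rim [ 0.63453818 -0.28080547  0.018     ] puck [ 0.64206491 -0.27801825  0.204     ]
toolbox 0 [ 0.75383687 -0.38844107  0.        ] [ 0.83340331 -0.40205392  0.        ] [ 0.75329055 -0.38714901  0.        ] [ 1.03207583 -0.49554939  0.        ]
toolbox 0.1 [ 0.74461619 -0.35612584  0.1       ] [ 0.80183628 -0.36591551  0.1       ] [ 0.71843874 -0.35714544  0.1       ] [ 0.97677923 -0.45759624  0.1       ]
toolbox 0.2 [ 0.73539552 -0.32381062  0.2       ] [ 0.77026925 -0.32977709  0.2       ] [ 0.68358693 -0.32714187  0.2       ] [ 0.92148262 -0.4196431   0.2       ]
t 22.88 pos [ 0.6361 -0.2764  0.2017] psi 2.6 tilt [-0.13 -0.08] w 0.0632 F [ 0.5 -0.  -1.3] q [-0.49  0.42  1.02  0.    1.7   1.03]
.6355,-.278,.06,2.5 -> [-0.0009  0.0019  0.1416] [-0.0023 -0.0014  0.0014]
```

Emit:
{"method": "drive_tool", "body": {"series": [[0.05, [-0.002, 0.003, 0.04], [-0.002, -0.001, 0.001]], [0.05, [-0.002, 0.003, 0.08], [-0.002, -0.001, 0.001]], [0.05, [-0.002, 0.003, 0.115], [-0.002, -0.001, 0.001]], [0.05, [-0.002, 0.003, 0.14], [-0.002, -0.001, 0.001]], [0.05, [-0.002, 0.003, 0.145], [-0.002, -0.001, 0.001]]]}}

```text
time: 23.5
tool_pos: [0.6335, -0.2784, 0.0552]
ee_rot: [-3.14, 0.002, 0.045]
wrist_force: [0.2, -0.0, -1.4]
width: 0.063
finger_force: 30.0
```

Emit:
{"method": "drive_tool", "body": {"series": [[0.05, [0, 0, 0.002], [0, 0, 0]], [0.05, [0, 0, 0.004], [0, 0, 0]], [0.05, [0, 0, 0.006], [0, 0, 0]], [0.05, [0, 0, 0.008], [0, 0, 0]], [0.05, [0, 0, 0.008], [0, 0, 0]]]}}

```text
time: 24.12
tool_pos: [0.6345, -0.281, 0.0496]
ee_rot: [3.14, -0.002, 0.042]
wrist_force: [0.0, 0.4, -2.6]
width: 0.0638
finger_force: 30.0
```

Emit:
{"method": "drive_tool", "body": {"series": [[0.05, [0, -0.001, 0.002], [0, 0, 0]], [0.05, [0, -0.001, 0.004], [0, 0, 0]], [0.05, [0, -0.001, 0.005], [0, 0, 0]], [0.05, [0, -0.001, 0.006], [0, 0, 0]], [0.05, [0, -0.001, 0.006], [0, 0, 0]]]}}

```text
time: 24.75
tool_pos: [0.6346, -0.2799, 0.0435]
ee_rot: [3.14, -0.002, 0.042]
wrist_force: [-0.4, -0.3, -2.0]
width: 0.0631
finger_force: 30.0
```

Emit:
{"method": "drive_tool", "body": {"series": [[0.05, [0, 0, 0.0005], [0, 0, 0]], [0.05, [0, 0, 0.001], [0, 0, 0]], [0.05, [0, 0, 0.001], [0, 0, 0]]]}}

```text
time: 25.12
tool_pos: [0.6346, -0.2799, 0.0427]
ee_rot: [3.14, -0.002, 0.042]
wrist_force: [-0.2, 0.7, -2.6]
width: 0.0636
finger_force: 30.0
```

Emit:
{"method": "drive_tool", "body": {"series": [[0.05, [0, 0, 0.0005], [0, 0, 0]], [0.05, [0, 0, 0.001], [0, 0, 0]], [0.05, [0, 0, 0.001], [0, 0, 0]]]}}

```text
time: 25.5
tool_pos: [0.6347, -0.28, 0.0424]
ee_rot: [3.14, -0.002, 0.042]
wrist_force: [-1.4, 0.3, 1.1]
width: 0.0637
finger_force: 30.0
```

Emit:
{"method": "drive_tool", "body": {"series": [[0.05, [0, 0, 0.0003], [0, 0, 0]], [0.075, [0, 0, 0.0003], [0, 0, 0]], [0.085, [0, 0, 0.0003], [0, 0, 0]], [0.085, [0, 0, 0.0003], [0, 0, 0]], [0.085, [0, 0, 0.0003], [0, 0, 0]]]}}

```text
time: 26.12
tool_pos: [0.6347, -0.28, 0.0412]
ee_rot: [3.14, -0.002, 0.042]
wrist_force: [-0.3, -0.1, 0.3]
width: 0.085
finger_force: 0.0
```

Emit:
{"method": "drive_tool", "body": {"series": [[0.085, [0, 0, -0.01], [0, 0, 0]], [0.09, [0, 0, -0.06], [0, 0, 0]], [0.094, [0, 0, -0.11], [0, 0, 0]], [0.094, [0, 0, -0.17], [0, 0, 0]], [0.094, [0, 0, -0.18], [0, 0, 0]]]}}

```text
time: 26.75
tool_pos: [0.6364, -0.2807, 0.2298]
ee_rot: [3.133, -0.013, 0.042]
wrist_force: [0.3, 0.0, 0.4]
width: 0.0938
finger_force: 0.0
```

Emit:
{"method": "drive_tool", "body": {"series": [[0.094, [0, 0, 0], [0, 0, 0]]]}}

```text
time: 26.88
tool_pos: [0.6346, -0.2798, 0.2227]
ee_rot: [3.139, -0.004, 0.042]
wrist_force: [-0.4, 0.5, -0.4]
width: 0.0942
finger_force: 0.0
```

```bash
python3 go.py .62,-.03,.22,35 .57,.2,.22,68 .465,.39,.22,103
```

```text
t 26.88 pos [ 0.6346 -0.2798  0.2227] psi 2.4 tilt [-0.17 -0.23] w 0.0942 F [-0.4  0.5 -0.4] q [-0.5   0.41  0.99 -0.    1.73  1.03]
.62,-.03,.22,35 -> [-0.0041 -0.2502  0.0019] [ 0.0041 -0.003  -0.5685]
.57,.2,.22,68 -> [ 0.091  -0.2171 -0.    ] [-0.     0.    -0.576]
.465,.39,.22,103 -> [ 0.1368 -0.1685 -0.    ] [ 0.      0.     -0.6109]
```

Emit:
{"method": "drive_tool", "body": {"series": [[0.094, [-0.004, -0.25, 0.002], [0.003, -0.002, -0.568]], [0.094, [-0.004, -0.25, 0.002], [0.003, -0.002, -0.568]], [0.094, [-0.004, -0.25, 0.002], [0.003, -0.002, -0.568]], [0.094, [-0.004, -0.25, 0.002], [0.003, -0.002, -0.568]], [0.094, [-0.004, -0.25, 0.002], [0.003, -0.002, -0.568]]]}}

```text
time: 27.5
tool_pos: [0.6181, -0.0253, 0.2158]
ee_rot: [-3.136, 0.004, 0.617]
wrist_force: [0.4, -0.9, 0.3]
width: 0.0941
finger_force: 0.0
```

Emit:
{"method": "drive_tool", "body": {"series": [[0.094, [0.091, -0.217, 0], [0, 0, -0.576]], [0.094, [0.091, -0.217, 0], [0, 0, -0.576]], [0.094, [0.091, -0.217, 0], [0, 0, -0.576]], [0.094, [0.091, -0.217, 0], [0, 0, -0.576]], [0.094, [0.091, -0.217, 0], [0, 0, -0.576]]]}}

```text
time: 28.12
tool_pos: [0.5686, 0.2017, 0.2165]
ee_rot: [-3.137, 0.002, 1.19]
wrist_force: [0.5, -0.4, -0.7]
width: 0.094
finger_force: 0.0
```

Emit:
{"method": "drive_tool", "body": {"series": [[0.094, [0.137, -0.168, 0], [0, 0, -0.611]], [0.094, [0.137, -0.168, 0], [0, 0, -0.611]], [0.094, [0.137, -0.168, 0], [0, 0, -0.611]], [0.094, [0.137, -0.168, 0], [0, 0, -0.611]], [0.094, [0.137, -0.168, 0], [0, 0, -0.611]]]}}

```text
time: 28.75
tool_pos: [0.4653, 0.3896, 0.2174]
ee_rot: [-3.138, 0.001, 1.798]
wrist_force: [0.1, -0.9, -0.6]
width: 0.094
finger_force: 0.0
```

```bash
python3 - <<'E'
from h import *
import pickle; imaging.snapshot('scene'); imaging.snapshot('scene'); c=imaging.get_calibration('wrist'); pickle.dump(c,open('cw7','wb'))
im=snap('wrist','w7.png'); cv2.imwrite('pics/w7c.png',cv2.resize(im[60:360,100:500,::-1],(800,600),interpolation=cv2.INTER_CUBIC))
E
python3 go.py .465,.40,.1,103
```

```text
t 28.9 pos [0.4667 0.3879 0.2183] psi 102.8 tilt [-0.12  0.05] w 0.0941 F [-0.1 -0.7  0.8] q [ 0.6   0.22  1.25 -0.    1.68  0.38]
.465,.40,.1,103 -> [0.0123 0.0012 0.1183] [-0.0021  0.0009 -0.0034]
```

View pics/w7c.png

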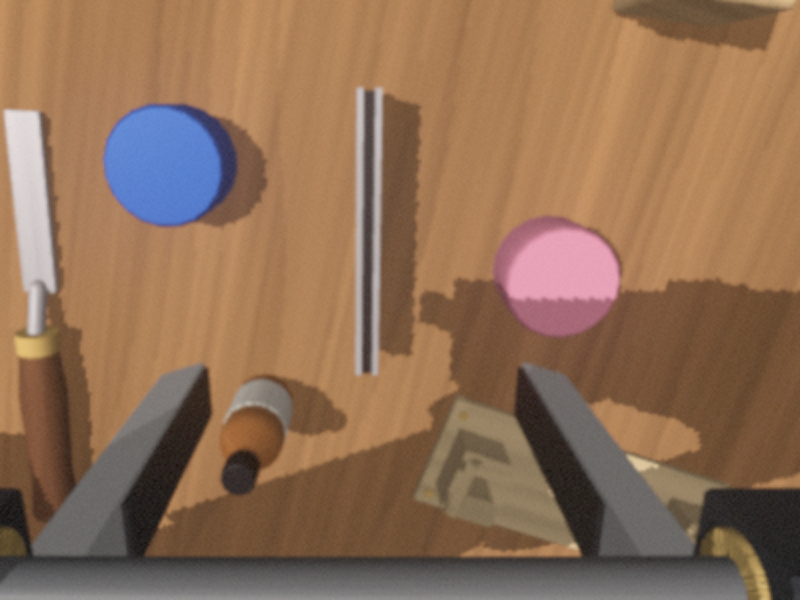

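The plate's top face has corners at crop (356,88), (383,88), (379,374) and (356,374). Blue at (170,165) and pink at (557,275) stay clear if I approach with the jaws half open.

```bash
python3 - <<'E'
from wm import *
g=lambda u,v:(100+u/2,60+v/2)
quad('cw7',[g(356,88),g(383,88),g(379,374),g(356,374)],.05)
E
python3 go.py .463,.406,.1,103
```

```text
[0.4661 0.4054] len [0.0131 0.15   0.0127 0.15  ] yaw 102.7
t 28.9 pos [0.4667 0.3879 0.2183] psi 102.8 tilt [-0.12  0.05] w 0.0941 F [-0.1 -0.7  0.8] q [ 0.6   0.22  1.25 -0.    1.68  0.38]
.463,.406,.1,103 -> [0.0185 0.0006 0.1183] [-0.0021  0.0009 -0.0034]
```

Emit:
{"method": "drive_tool", "body": {"series": [[0.05, [0.017, 0.003, 0.03], [-0.002, 0.001, 0]], [0.05, [0.017, 0.003, 0.08], [-0.002, 0.001, 0]], [0.05, [0.017, 0.003, 0.1], [-0.002, 0.001, 0]], [0.05, [0.017, 0.003, 0.1], [-0.002, 0.001, 0]], [0.05, [0.017, 0.003, 0.1], [-0.002, 0.001, 0]]]}}

```text
time: 29.52
tool_pos: [0.466, 0.4066, 0.1208]
ee_rot: [3.138, -0.002, 1.795]
wrist_force: [1.1, 0.9, -0.3]
width: 0.0508
finger_force: 0.0
```

Emit:
{"method": "drive_tool", "body": {"series": [[0.05, [0, 0, 0.03], [0, 0, 0]], [0.05, [0, 0, 0.06], [0, 0, 0]], [0.05, [0, 0, 0.073], [0, 0, 0]], [0.05, [0, 0, 0.073], [0, 0, 0]], [0.05, [0, 0, 0.073], [0, 0, 0]]]}}

```text
time: 30.15
tool_pos: [0.4658, 0.408, 0.0484]
ee_rot: [3.137, -0.003, 1.797]
wrist_force: [-0.1, -0.4, 0.6]
width: 0.0497
finger_force: 0.0
```

```bash
python3 go.py .466,.4055,.047,102.9
```

```text
t 30.15 pos [0.4658 0.408  0.0484] psi 103.0 tilt [-0.25 -0.18] w 0.0497 F [-0.1 -0.4  0.6] q [0.63 0.33 1.45 0.   1.36 0.4 ]
.466,.4055,.047,102.9 -> [-0.0025 -0.0004  0.0014] [ 0.0043 -0.0031  0.0012]
```

Emit:
{"method": "drive_tool", "body": {"series": [[0.05, [-0.0025, 0, 0.001], [0.004, -0.003, 0.001]], [0.05, [-0.0025, 0, 0.001], [0.004, -0.003, 0.001]]]}}

```text
time: 30.4
tool_pos: [0.4657, 0.4051, 0.0462]
ee_rot: [-3.14, 0.001, 1.796]
wrist_force: [-0.1, -0.5, -0.5]
width: 0.0501
finger_force: 0.0
```

Emit:
{"method": "drive_tool", "body": {"series": [[0, [0, 0, 0], [0, 0, 0]], [0, [0, 0, 0], [0, 0, 0]], [0, [0, 0, 0], [0, 0, 0]], [0, [0, 0, 0], [0, 0, 0]], [0, [0, 0, 0], [0, 0, 0]]]}}

```text
time: 31.02
tool_pos: [0.4651, 0.4049, 0.0453]
ee_rot: [-3.139, 0.001, 1.796]
wrist_force: [-0.4, 1.2, 0.1]
width: 0.0118
finger_force: 30.0
```

Emit:
{"method": "drive_tool", "body": {"series": [[0, [0, 0, -0.01], [0, 0, 0]], [0, [0, 0, -0.05], [0, 0, 0]], [0, [0, 0, -0.09], [0, 0, 0]], [0, [0, 0, -0.12], [0, 0, 0]], [0, [0, 0, -0.12], [0, 0, 0]]]}}

```text
time: 31.65
tool_pos: [0.4668, 0.4061, 0.1687]
ee_rot: [3.138, -0.001, 1.796]
wrist_force: [0.4, -0.4, -4.2]
width: 0.0119
finger_force: 30.0
```

```bash
python3 go.py .55,.33,.165,138 .638,.26,.165,173.5
```

```text
t 31.65 pos [0.4668 0.4061 0.1687] psi 102.9 tilt [-0.18 -0.08] w 0.0119 F [ 0.4 -0.4 -4.2] q [0.62 0.26 1.3  0.   1.58 0.4 ]
.55,.33,.165,138 -> [-0.0928  0.064   0.0038] [ 3.500e-03 -3.000e-04 -6.122e-01]
.638,.26,.165,173.5 -> [-0.1122  0.0069  0.    ] [ 0.      0.     -0.6196]
```

Emit:
{"method": "drive_tool", "body": {"series": [[0, [-0.023, 0.016, 0.001], [0, 0, -0.15]], [0, [-0.046, 0.032, 0.002], [0, 0, -0.3]], [0, [-0.07, 0.048, 0.004], [0, 0, -0.46]], [0, [-0.093, 0.064, 0.004], [0, 0, -0.612]], [0, [-0.093, 0.064, 0.004], [0, 0, -0.612]]]}}

```text
time: 32.28
tool_pos: [0.5489, 0.3266, 0.158]
ee_rot: [-3.134, -0.002, 2.405]
wrist_force: [-0.2, 0.2, -3.9]
width: 0.0117
finger_force: 30.0
```

Emit:
{"method": "drive_tool", "body": {"series": [[0, [-0.028, 0.002, 0], [0, 0, -0.15]], [0, [-0.056, 0.004, 0], [0, 0, -0.3]], [0, [-0.085, 0.006, 0], [0, 0, -0.46]], [0, [-0.112, 0.007, 0], [0, 0, -0.62]], [0, [-0.112, 0.007, 0], [0, 0, -0.62]]]}}

```text
time: 32.9
tool_pos: [0.6365, 0.2579, 0.1586]
ee_rot: [-3.138, -0.006, 3.025]
wrist_force: [-0.3, 0.3, -4.4]
width: 0.0117
finger_force: 30.0
```

```bash
python3 - <<'E'
from h import *
import pickle; imaging.snapshot('top'); imaging.snapshot('top'); c=imaging.get_calibration('wrist'); pickle.dump(c,open('cw8','wb'))
im=snap('wrist','w8.png'); cv2.imwrite('pics/w8c.png',cv2.resize(im[60:420,60:500,::-1],(733,600),interpolation=cv2.INTER_CUBIC))
E
python3 go.py .638,.26,.1,173.5
```

```text
t 33.05 pos [0.6353 0.26   0.1599] psi 173.5 tilt [-0.13 -0.29] w 0.0117 F [-0.7  0.6 -3.7] q [ 0.31  0.42  1.11  0.    1.62 -1.15]
.638,.26,.1,173.5 -> [-0.003   0.0005  0.0599] [-0.0022 -0.005  -0.0004]
```

View pics/w8c.png

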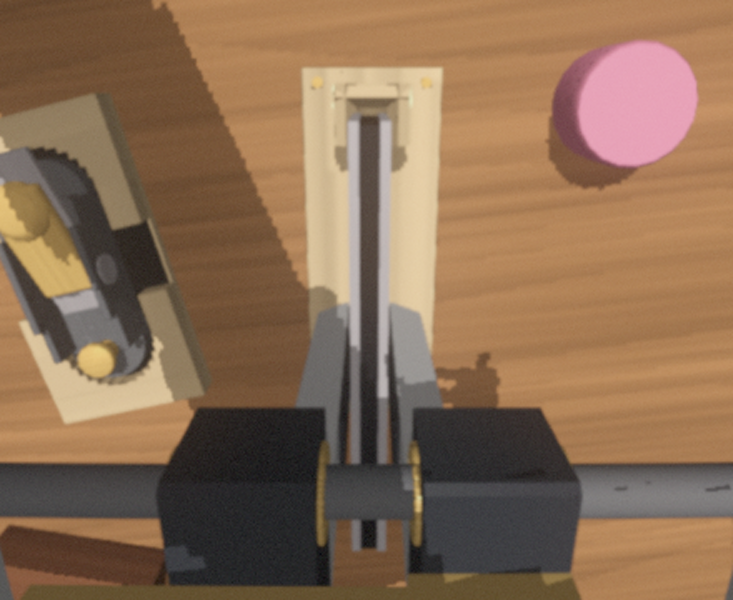

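The stand's far corners are (303,69) and (443,69), with sides running to (434,345) and (309,290). The held plate's top ends are at (348,116), (391,116), (387,550) and (350,550), lined up with the guide at (372,100).

```bash
python3 - <<'E'
from wm import *
c=pickle.load(open('cw8','rb')); g=lambda u,v:(60+u/1.666,60+v/1.666)
W=lambda u,v,z:w('wrist',g(u,v),z,c)[:2]
a,b=W(303,69,.008),W(443,69,.008);m=(a+b)/2
e=(b-a)/np.hypot(*(b-a)); d=np.array([e[1],-e[0]]); d=d if d[0]<0 else -d
print('edge',np.hypot(*(b-a)),'yaw',np.degrees(np.arctan2(d[1],d[0])),'center',m-d*.1)
for p,q in [((443,69),(434,345)),((303,69),(309,290))]:
    v=W(*p,.008)-W(*q,.008); print('side yaw',np.degrees(np.arctan2(v[1],v[0])))
for pp in [((317,83),(427,83)),]: print('screws',W(*pp[0],.008),W(*pp[1],.008),(W(*pp[0],.008)+W(*pp[1],.008))/2)
print('post top mid', (W(333,95,.047)+W(412,95,.047))/2)
quad('cw8',[g(348,116),g(391,116),g(387,550),g(350,550)],.1646)
f=(W(348,116,.1646)+W(391,116,.1646))/2; n=(W(350,550,.1646)+W(387,550,.1646))/2; print(f,n)
E
```

```text
edge 0.0771099006740067 yaw 173.4699615620379 center [0.64111449 0.26149743]
side yaw 173.76269040574616
side yaw 173.1409489758701
screws [0.54559015 0.24119751] [0.55252477 0.30179883] [0.54905746 0.27149817]
post top mid [0.55516297 0.27090178]
[0.6347 0.2603] len [0.0119 0.1509 0.0133 0.151 ] yaw 173.4
[0.55969422 0.2689785 ] [0.7096234  0.25155033]
```

Emit:
{"method": "drive_tool", "body": {"series": [[0, [-0.004, 0.0015, 0.015], [-0.002, -0.005, 0]], [0, [-0.004, 0.0015, 0.035], [-0.002, -0.005, 0]], [0, [-0.004, 0.0015, 0.052], [-0.002, -0.005, 0]], [0, [-0.004, 0.0015, 0.055], [-0.002, -0.005, 0]], [0, [-0.004, 0.0015, 0.055], [-0.002, -0.005, 0]]]}}

```text
time: 33.67
tool_pos: [0.6405, 0.2599, 0.1057]
ee_rot: [-3.141, 0.002, 3.028]
wrist_force: [0.8, 0.5, -4.2]
width: 0.0118
finger_force: 30.0
```

Emit:
{"method": "drive_tool", "body": {"series": [[0, [0, 0, 0], [0, 0, 0]], [0, [0, 0, 0], [0, 0, 0]]]}}

```text
time: 33.92
tool_pos: [0.6412, 0.2601, 0.1074]
ee_rot: [3.141, 0.005, 3.028]
wrist_force: [0.2, 0.3, -3.9]
width: 0.0115
finger_force: 30.0
```

```bash
python3 - <<'E'
from h import *
import pickle; c=imaging.get_calibration('wrist'); pickle.dump(c,open('cw9','wb'))
im=snap('wrist','w9.png'); cv2.imwrite('pics/w9c.png',cv2.resize(im[80:280,180:380,::-1],(600,600),interpolation=cv2.INTER_CUBIC))
E
python3 go.py .64,.261,.1,173.5
```

```text
t 33.98 pos [0.6411 0.2601 0.1072] psi 173.5 tilt [-0.04  0.24] w 0.0118 F [-0.5  0.4 -4. ] q [ 0.3   0.45  1.17 -0.    1.52 -1.15]
.64,.261,.1,173.5 -> [0.0012 0.0008 0.0072] [0.0006 0.0043 0.0001]
```

View pics/w9c.png

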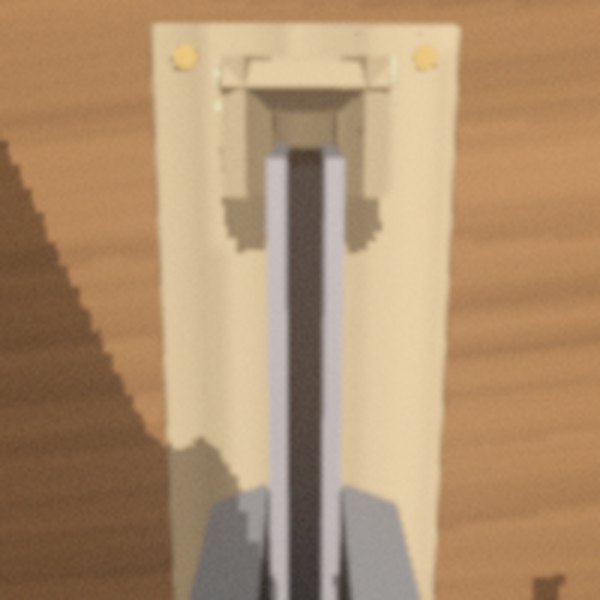

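The view shows the plate (columns 266-344) centred in the guide (246-365). The flare's end wall is at row 88 and the plate's top end at row 156. I'll check the lengthwise fit.

```bash
python3 - <<'E'
from wm import *
c=pickle.load(open('cw9','rb')); W=lambda u,v,z:w('wrist',(180+u/3,80+v/3),z,c)[:2]
d=np.array([np.cos(np.radians(173.5)),np.sin(np.radians(173.5))]); n=np.array([-d[1],d[0]])
for nm,p in dict(flare=W(305.5,88,.047),plate=W(305,156,.1119),bott=W(305,145,.0619),edge=W(306,25,.008),scr=W(305,56,.008)).items(): print(nm,p,'along',(p@d).round(4),'lat',(p@n).round(4))
print('stand c along from edge', (W(306,25,.008)@d)-.1,'flare',W(305.5,88,.047)@d-.0845,'plate c',W(305,156,.1119)@d-.075)
E
```

```text
flare [0.55630315 0.27053819] along -0.5221 lat -0.3318
plate [0.56650146 0.26913543] along -0.5324 lat -0.3315
bott [0.56742102 0.26914576] along -0.5333 lat -0.3316
edge [0.54113769 0.27247546] along -0.5068 lat -0.332
scr [0.54843463 0.27140315] along -0.5142 lat -0.3317
stand c along from edge -0.6068140774369067 flare -0.6066013593273221 plate c -0.6073929108028762
```

Emit:
{"method": "drive_tool", "body": {"series": [[0, [0.0005, 0, 0.005], [0, 0.004, 0]], [0, [0.0005, 0, 0.01], [0, 0.004, 0]], [0, [0.0005, 0, 0.015], [0, 0.004, 0]], [0, [0.0005, 0, 0.018], [0, 0.004, 0]], [0, [0.0005, 0, 0.018], [0, 0.004, 0]]]}}

```text
time: 34.6
tool_pos: [0.6399, 0.26, 0.0876]
ee_rot: [-3.141, -0.002, 3.028]
wrist_force: [0.7, 0.5, -3.8]
width: 0.0117
finger_force: 30.0
```

Emit:
{"method": "drive_tool", "body": {"series": [[0, [0, 0, 0.002], [0, 0, 0]], [0, [0, 0, 0.004], [0, 0, 0]], [0, [0, 0, 0.007], [0, 0, 0]], [0, [0, 0, 0.01], [0, 0, 0]], [0, [0, 0, 0.01], [0, 0, 0]]]}}

```text
time: 35.22
tool_pos: [0.6398, 0.2599, 0.0776]
ee_rot: [-3.141, -0.002, 3.028]
wrist_force: [-0.6, 0.1, -3.7]
width: 0.0117
finger_force: 30.0
```

Emit:
{"method": "drive_tool", "body": {"series": [[0, [0, 0, 0.004], [0, 0, 0]], [0, [0, 0, 0.008], [0, 0, 0]], [0, [0, 0, 0.012], [0, 0, 0]], [0, [0, 0, 0.016], [0, 0, 0]], [0, [0, 0, 0.02], [0, 0, 0]]]}}

```text
time: 35.85
tool_pos: [0.6401, 0.2601, 0.0578]
ee_rot: [-3.141, -0.001, 3.028]
wrist_force: [0.6, -0.9, -3.9]
width: 0.0115
finger_force: 30.0
```

Emit:
{"method": "drive_tool", "body": {"series": [[0, [0, 0, 0.001], [0, 0, 0]], [0, [0, 0, 0.002], [0, 0, 0]], [0, [0, 0, 0.003], [0, 0, 0]], [0, [0, 0, 0.003], [0, 0, 0]], [0, [0, 0, 0.003], [0, 0, 0]]]}}

```text
time: 36.48
tool_pos: [0.6402, 0.26, 0.0553]
ee_rot: [3.142, -0.001, 3.028]
wrist_force: [-0.7, -0.3, -3.7]
width: 0.0118
finger_force: 30.0
```

Emit:
{"method": "drive_tool", "body": {"series": [[0, [0, 0, 0.0005], [0, 0, 0]], [0, [0, 0, 0.001], [0, 0, 0]], [0, [0, 0, 0.0015], [0, 0, 0]], [0, [0, 0, 0.0015], [0, 0, 0]]]}}

```text
time: 36.98
tool_pos: [0.6401, 0.26, 0.0536]
ee_rot: [-3.141, -0.001, 3.028]
wrist_force: [0.4, -0.2, -4.7]
width: 0.0117
finger_force: 30.0
```

Emit:
{"method": "drive_tool", "body": {"series": [[0, [0, 0, 0.0003], [0, 0, 0]], [0, [0, 0, 0.0006], [0, 0, 0]], [0, [0, 0, 0.0006], [0, 0, 0]]]}}

```text
time: 37.35
tool_pos: [0.6401, 0.2601, 0.0534]
ee_rot: [3.142, -0.001, 3.028]
wrist_force: [-1.4, -0.5, -1.9]
width: 0.012
finger_force: 30.0
```

Emit:
{"method": "drive_tool", "body": {"series": [[0, [0, 0, 0.0005], [0, 0, 0]], [0, [0, 0, 0.0005], [0, 0, 0]], [0.03, [0, 0, 0.0005], [0, 0, 0]], [0.05, [0, 0, 0.0005], [0, 0, 0]], [0.05, [0, 0, 0.0005], [0, 0, 0]]]}}

```text
time: 37.98
tool_pos: [0.6405, 0.2601, 0.0528]
ee_rot: [3.141, -0.0, 3.028]
wrist_force: [0.3, 0.6, -0.6]
width: 0.0384
finger_force: 0.0
```

Emit:
{"method": "drive_tool", "body": {"series": [[0.05, [0, 0, -0.01], [0, 0, 0]], [0.05, [0, 0, -0.04], [0, 0, 0]], [0.05, [0, 0, -0.09], [0, 0, 0]], [0.05, [0, 0, -0.14], [0, 0, 0]], [0.05, [0, 0, -0.18], [0, 0, 0]]]}}

```text
time: 38.6
tool_pos: [0.6407, 0.2602, 0.2365]
ee_rot: [3.14, 0.002, 3.028]
wrist_force: [1.1, -0.0, -0.3]
width: 0.0497
finger_force: 0.0
```

Emit:
{"method": "drive_tool", "body": {"series": [[0.05, [0.06, 0, 0], [0, 0, 0]], [0.05, [0.12, 0, 0], [0, 0, 0]], [0.05, [0.18, 0, 0], [0, 0, 0]], [0.05, [0.2, 0, 0], [0, 0, 0]], [0.05, [0.2, 0, 0], [0, 0, 0]]]}}

```text
time: 39.22
tool_pos: [0.4414, 0.283, 0.2342]
ee_rot: [3.14, 0.001, 3.03]
wrist_force: [0.5, -0.1, 0.5]
width: 0.0502
finger_force: 0.0
```

```bash
python3 - <<'E'
from h import *
im=snap('top','end.png'); snap('scene','ends.png'); im2=cv2.imread('pics/ends.png'); im=cv2.imread('pics/end.png')
a=cv2.resize(im[115:285,80:480],(800,340),interpolation=cv2.INTER_CUBIC); b=cv2.resize(im2[140:330,150:470],(438,260),interpolation=cv2.INTER_CUBIC)
o=np.zeros((600,800,3),np.uint8); o[:340]=a; o[340:,:438]=b; cv2.imwrite('pics/endc.png',o)
E
python3 go.py
```

```text
t 39.33 pos [0.4429 0.2826 0.2333] psi 173.5 tilt [-0.02  0.03] w 0.0501 F [ 0.1 -0.1 -0.1] q [ 0.46  0.03  1.42  0.    1.69 -1.  ]
```

View pics/endc.png

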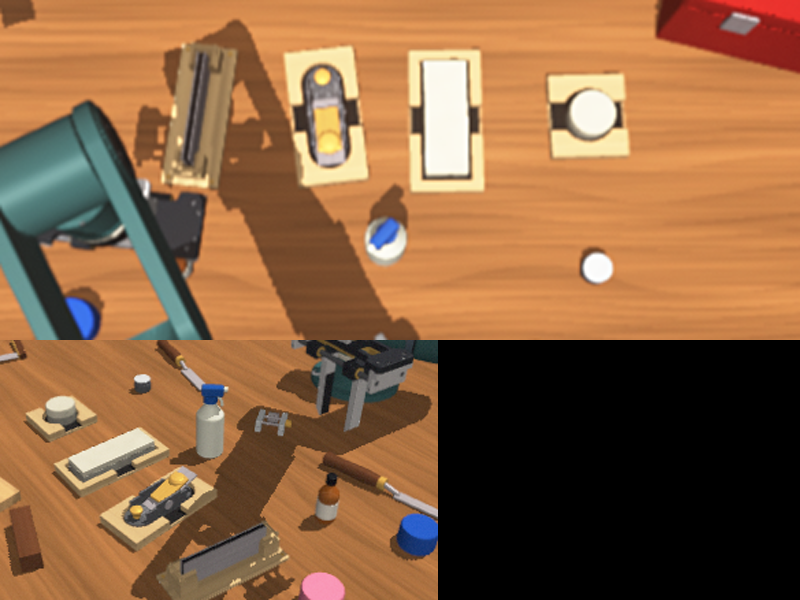

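The final views show all four pieces home, both bottles standing where they were, and the gripper clear of everything. The contact heights also matched the expected seated heights.

```bash
python3 -c "
from bench import robot
print(robot.close_job())"
```

```text
the job is handed in; nothing more can be done
None
```

I handed the job in at about 39 s: the waterstone, block plane and puck stone are flat in their trays, the diamond plate is seated in its stand, and both bottles are still standing where they were.

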